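# Refit the front glass and bezel ring of a bench lamp

## Robot

A 6-joint arm with a two-finger parallel gripper is mounted at the origin on the work surface. World frame = base frame: x ahead of the robot, y to its left, z up, the work surface at z = 0. Lengths are in mm, angles in rad, forces in N, time in s.
With the tool pointing down it reaches from about 350 to 775 mm from the base axis. Payload 7.3 kg.
Tool frame: the origin (TCP) lies midway between the tips of the shut fingers; the grasp point (between the pads) lies 19 mm behind it; x points along the fingers, y is the direction in which the jaws open and shut, and the axes are right-handed (so a half turn about x gives the same grasp; the last joint's range is limited). The gripper opens to 92 mm and grips with 3 to 60 N. Pads are 19 mm wide; open, the fingers measure 130 mm over their backs; the gripper's body (75 mm by 190 mm) begins 47 mm behind the grasp point.
Start: joints at [0.992, 0.342, 1.524, -0, 1.275, -0.146], TCP at [220.181, 476.619, 226.741] pointing down, gripper open.
Joint ranges: [-2.53, 2.53], [-0.77, 2.02], [0.04, 2.7], [-1, 4.14], [0.28, 2.66], [-3.11, 3.11]. Speed limits (rad/s): [2.57, 2.57, 3.14, 3.14, 3.14, 3.14].

## Interface

Orientations are given as [roll, pitch, yaw] about the fixed x, y, z axes, in that order (R = Rz(yaw) Ry(pitch) Rx(roll)).
In Python, from plant import bot gives the robot as it stands. The module is installed in compiled form; this text tells all that it offers.
- The arm moves only by the shell command python3 -m handwheel 'ROWS' [OPENING]. ROWS is JSON, a list that holds one entry, the list of rows, each a list of 4 numbers: the shift along the tool's x, y, z in cm, then the turn about the tool's x in rad. A call has 1 to 8 rows; each row shifts and turns the commanded pose from where the row before left it, along the tool's axes as they then stand; what a row does not reach is not made up. A row lasts 1/12 s, in which the tool goes at most 41.7 mm and 7.16 degrees, less where a joint would pass 70% of its speed; a pose out of reach is approached as far as the arm can. A call is refused whole if a number of a shift passes 4.17 or a number of a turn 0.125, either way. A call with a gripper value outside its range is refused whole. OPENING is the opening, from 0 (shut) to 1 (fully open), set as the call begins (- or left out, the last holds). The fingers move at their own pace and stop on an object; the grip force is fixed at half the most. Time passes only in rows, so rows that do not move let the fingers close. It gives the time, the measured TCP pose, the force and the opening at its end, in the units of the state.
- bot.get_obs(): the state, without advancing time (a new reading comes with each control period).
- bot.capture(name): name is "scene" or "top" or "wrist"; returns (picture, depth): 400x640x3 uint8, red, green, blue; 400x640 float32, mm along the optical axis (not along the pixel's ray), 0 where there is no reading.
- bot.camera_model(name): a dict with "fx", "fy", "cx", "cy" (pixels), "position" and "rotation" of the camera in the world. Camera axes: x right, y down, z forward; pixel columns grow to the right and rows downward; lengths in mm; the calibration is good to about 2 mm. A picture is of the moment at which its call begins: read the wrist's pose just before it. camera_model takes no time and is no camera call; for the wrist camera it gives the pose at the moment of the call.
- bot.close_job(): hands the job in, once; it reports no verdict.
Trained networks look in the newest picture that a camera, given by its name, has taken for a name from the list of things; names that differ only in an ending like _2 or _b are one class to them, and where a whole thing is asked for, a point or a joint stands for the part that bears it (a point fixed in the world has none). Each returns a list of dicts, best first, with "conf" (0 to 1); they miss things now and then, are a little off and sometimes report something else, mostly with a low value. They report only what shows in the picture. A call takes as long as a camera call. They do not tell look-alikes from the thing itself.
- bot.find_in(camera, label): "bbox" ([left, top, width, height] in pixels, round what is visible of it).
- bot.spot_point(camera, label): "point" ([column, row] in pixels: a listed point, or the origin of a listed thing).
The state is a dict: "time": time; "joint_positions": joint angles; "dq": joint speeds; "tau": joint torques, N m; "tool_pos": TCP position; "tcp_rot": TCP orientation; "contact_force": force on the tool from outside, world axes, zero at the start; "moment": the same for the moment, N m; "grip_width": finger opening in mm.
Only numpy, scipy, OpenCV 4.12 (cv2) and the standard library are available. Lean on these libraries where they do the work, as an engineer would, in place of code of your own. Each camera call takes 0.05 s, during which the arm holds its last target.

## Task

The bench lamp's head is swung up with its mouth open. Set the stepped glass into the mouth, narrow step inwards, so that it sits flat on the rim (do not drop it), and only then screw the bezel ring over it clockwise until it is tight down on the glass. Leave the jar and the hand tools where they lie.

Things in the scene. Friction and masses are not known exactly. Their poses are not given: they have to be found in the camera images.
- lamp: Cordless bench lamp, screwed to the bench and immovable: steel foot 110 x 88 mm, black base to 44 mm height, steel yoke (94 mm wide, arms up to 137 mm) carrying the head, a black knob standing 15 mm out of the yoke on +y. Origin: on the bench under the middle of the foot; z up; the head leans over towards -x.
- lamp_head: Grey finned lamp head with an open aluminium neck leaning 30 degrees from vertical. Origin: centre of the neck's rim, 173 mm above the bench; z: the neck's axis, out of the mouth; y: level. Bore 34 mm across, 20 mm deep; neck 42 mm outside and 24 mm long, below which the head widens to 76 mm.
- thread (a point): Outside thread of the neck (point on its axis, 7.5 mm below the rim; axes as the lamp head's body axes). Coarse, right-hand, three starts, 24 mm of travel a turn; ridges 3 mm thick, 56.5 mm across, the topmost edge 6 mm below the rim. The starts lie at 0, 120 and 240 degrees from the head's x axis, about its z.
- glass: Front glass of the lamp: white opal stepped disk, about 30 g: flange 46 mm across and 4 mm thick, on a narrower step 32 mm across and 6 mm high with a tapered lower edge. Lies on the bench, step down. Origin: centre of the step's underside; z out of the flange's upper face.
- glass_seat (a point): Centre of the underside of the glass's flange, 6 mm above the glass's origin. It meets the centre of the neck's rim (the lamp head's origin) when the glass is seated; the step has 1 mm play all round in the bore.
- glass_face (a point): Centre of the glass's upper face, 10 mm above the glass's origin.
- bezel: Aluminium bezel ring, about 65 g, lying on the bench lip up: 66 mm outside, 24 mm high, knurled side, skirt 58.4 mm inside, inward lip at the top 3 mm thick with a 38 mm opening. Three lugs inside the skirt's foot, 10 mm long, 3 mm thick, reach in to 50 mm across at 0, 120 and 240 degrees from its x axis, a dark notch in the lip above each. Origin: centre of its underside; z up through the lip.
- bezel_seat (a point): Centre of the underside of the bezel's lip, 21 mm above the ring's origin. Set on the neck at any angle the lugs rest on the thread; turned clockwise (seen from outside) they run down it. With the glass in, it comes tight with its lugs about 55 degrees clockwise past the thread's starts, this point then 4 mm above the rim. 0.5 to 1 N m makes it tight, and it stays so.
- jar: Bystander: closed jar, 64 mm across, 95 mm high. Origin: centre of its underside.
- screwdriver: Bystander: screwdriver lying on the bench. Origin on the bench under it.
- wrench: Bystander: wrench lying on the bench. Origin on the bench under it.
Things that resemble listed ones, but are neither listed nor needed, are in the scene too. There is more than one size of the glass; the one meant has the size given above.

How it is judged:
By the outcome, as a careful person would: the job done as asked, in the order asked, and still so for the second after the job is handed in, with the robot touching nothing.
It also fails if it takes over 72 s, if anything falls off the work surface, if the arm or the gripper's body presses on something with over 40 N, if the wrist force passes 120 N, or if a joint passes its speed limit or range.

## Working session

There is one attempt and no reset: what is moved stays moved. The work goes in short steps, Python scripts to look and compute and a shell command to move; the robot and the scene stay as the last step left them, time stands still between calls to the robot, and variables do not carry over. Pictures are saved under pics/ and viewed, and the job is handed in when it is done.

```bash
mkdir -p pics; ls
cat > h.py <<'E'
import numpy as np, cv2
from plant import bot
def cap(cam,name):
    m=bot.camera_model(cam); p,d=bot.capture(cam)
    cv2.imwrite(f'pics/{name}.png',cv2.cvtColor(p,cv2.COLOR_RGB2BGR)); np.savez(f'pics/{name}.npz',p=p,d=d,**{k:np.array(v) for k,v in m.items()})
    return p,d,m
def ray(m,u,v):
    return np.array([(u-m['cx'])/m['fx'],(v-m['cy'])/m['fy'],1.])
def atdepth(m,u,v,d): return np.array(m['position'])+np.array(m['rotation'])@(ray(m,u,v)*d)
def atz(m,u,v,z):
    r=np.array(m['rotation'])@ray(m,u,v); p=np.array(m['position']); return p+r*(z-p[2])/r[2]
def proj(m,P):
    c=np.array(m['rotation']).T@(np.array(P)-np.array(m['position'])); return np.array([m['fx']*c[0]/c[2]+m['cx'],m['fy']*c[1]/c[2]+m['cy']])
def cloud(m,d):
    v,u=np.mgrid[:d.shape[0],:d.shape[1]]
    c=np.stack([(u-m['cx'])/m['fx']*d,(v-m['cy'])/m['fy']*d,d],-1)
    return c@np.array(m['rotation']).T+np.array(m['position'])
E
python3 - <<'E'
from h import *
o=bot.get_obs(); print(o)
for c in ['scene','top','wrist']:
    p,d,m=cap(c,c+'0'); print(c,m)
for c in ['scene','top']:
    for l in ['lamp','lamp_head','glass','bezel','jar','screwdriver','wrench']:
        print(c,l,bot.find_in(c,l))
print(bot.get_obs()['time'])
E
```

```text
pics
{'time': 0.0, 'joint_positions': array([ 9.92011553e-01,  3.42729435e-01,  1.52501948e+00, -2.24468791e-05,
        1.27535834e+00, -1.46020588e-01]), 'dq': array([-0.00037931,  0.0012121 , -0.00079808,  0.00015749,  0.00072895,
       -0.0007475 ]), 'tau': array([ 6.30788036e-04, -4.31246746e+01, -2.44210660e+01,  7.16690160e-02,
        5.60832547e-02, -1.24039111e-04]), 'tool_pos': array([219.95179508, 476.26622193, 226.04060426]), 'tcp_rot': array([-1.70264614,  1.56928158, -2.13540378]), 'contact_force': array([0.08497185, 0.76840567, 0.88114858]), 'moment': array([-0.01216937, -0.07829256,  0.03603482]), 'grip_width': 91.49407911308697}
scene {'fx': 420.643016237693, 'fy': 420.643016237693, 'cx': 317.3905940626776, 'cy': 200.75887069996134, 'position': array([1309.66608803,  123.4561201 , 1039.06377906]), 'rotation': array([-2.44105014,  0.01460581,  1.69204118])}
top {'fx': 388.6817967522149, 'fy': 388.6817967522149, 'cx': 322.7565540570815, 'cy': 197.34236694131368, 'position': array([435.78965367,  21.75223125, 960.55732733]), 'rotation': array([-2.98684729, -0.04620672
[... 576 characters left out ...]
68.5, 12.3], 'conf': 0.57}]
scene wrench [{'bbox': [315.0, 173.7, 7.2, 38.3], 'conf': 0.59}]
top lamp [{'bbox': [306.6, 151.7, 48.9, 52.7], 'conf': 0.72}]
top lamp_head [{'bbox': [315.7, 150.7, 35.9, 36.8], 'conf': 0.61}]
top glass [{'bbox': [405.6, 239.3, 19.3, 17.0], 'conf': 0.85}, {'bbox': [414.8, 208.8, 12.3, 12.5], 'conf': 0.57}, {'bbox': [440.0, 240.8, 13.8, 12.2], 'conf': 0.47}]
top bezel [{'bbox': [188.4, 227.3, 30.4, 32.8], 'conf': 0.77}]
top jar [{'bbox': [176.4, 133.6, 33.5, 36.1], 'conf': 0.75}, {'bbox': [316.7, 150.5, 33.4, 38.0], 'conf': 0.49}]
top screwdriver [{'bbox': [388.3, 161.9, 76.8, 5.7], 'conf': 0.68}]
top wrench [{'bbox': [305.1, 231.0, 24.6, 74.2], 'conf': 0.7}]
0.85
```

```bash
sed -i 's/^from plant import bot/from plant import bot\nfrom scipy.spatial.transform import Rotation as R/; s/m=bot.camera_model(cam);/m=dict(bot.camera_model(cam)); m["rotation"]=R.from_euler("xyz",m["rotation"]).as_matrix();/' h.py
python3 - <<'E'
import cv2
t=cv2.imread('pics/top0.png'); s=cv2.imread('pics/scene0.png')
cv2.imwrite('pics/a1.png',cv2.resize(t[110:330,160:480],None,fx=2.5,fy=2.5,interpolation=cv2.INTER_CUBIC))
cv2.imwrite('pics/a2.png',cv2.resize(s[150:300,160:440],None,fx=2.8,fy=2.8,interpolation=cv2.INTER_CUBIC))
E
```

```text
(no output)
```

View pics/a1.png

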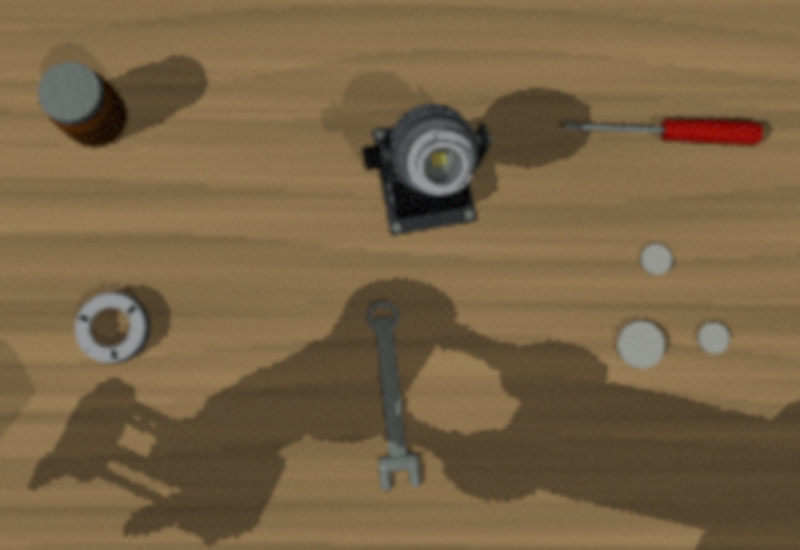

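View pics/a2.png

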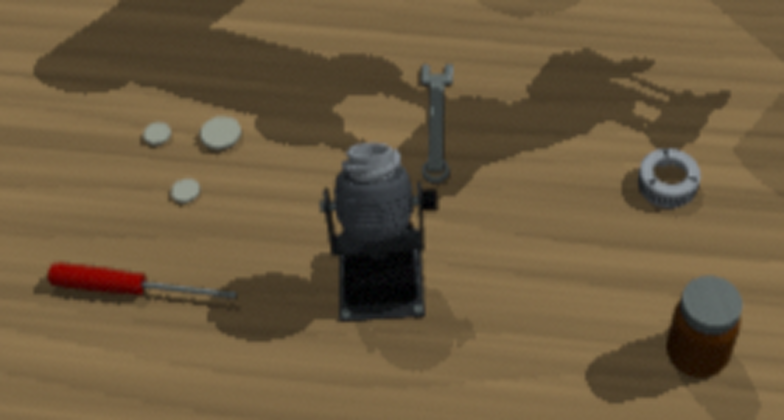

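View pics/wrist0.png

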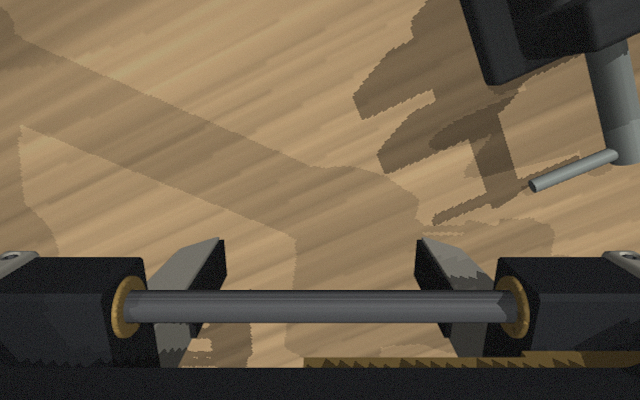

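Run:
```python
from h import *
def load(n):
    z=np.load(f'pics/{n}.npz'); m={k:z[k] for k in ['fx','fy','cx','cy','position','rotation']}; m['rotation']=R.from_euler('xyz',m['rotation']).as_matrix() if m['rotation'].ndim==1 else m['rotation']; return z['p'],z['d'],m
p,d,m=load('top0'); 
print('bench chk',cloud(m,d)[300,500],cloud(m,d)[330,200])
g=cv2.cvtColor(p,cv2.COLOR_RGB2HSV)
C=cloud(m,d)
for nm,(x,y,w,h) in dict(big=(400,234,30,27),s1=(412,205,18,20),s2=(436,236,22,22)).items():
    sub=g[y:y+h,x:x+w]; msk=((sub[...,1]<60)&(sub[...,2]>90)).astype(np.uint8)
    n,lab,st,ce=cv2.connectedComponentsWithStats(msk); i=1+np.argmax(st[1:,4]); u,v=ce[i]+[x,y]
    print(nm,st[i],u,v,atz(m,u,v,10), 'diam px',np.sqrt(st[i,4]*4/np.pi),'mm',np.sqrt(st[i,4]*4/np.pi)*d[int(v),int(u)]/m['fx'],'z',C[int(v),int(u),2])
for (u,v,z) in [(204,241,24),(193,152,95),(337,174,173)]:
    print(atz(m,u,v,z))
# bezel notches from a1: 
for a in [(83,318),(131,309),(114,354)]:
    print('notch',atz(m,160+a[0]/2.5,110+a[1]/2.5,24))
# foot corners
for a in [(395,228),(470,213),(379,135)]:
    print('foot',atz(m,160+a[0]/2.5,110+a[1]/2.5,6))
print('knob',atz(m,160+373/2.5,110+157/2.5,115))
for l in ['lamp_head','thread','lamp','bezel','glass','bezel_seat','glass_face']:
    for c in ['top','scene']:
        for r in bot.spot_point(c,l): print(c,l,r)
print(bot.get_obs()['time'])
```

```text
bench chk [ 3.34632712e+02 -4.58509765e+02 -1.14459181e-01] [269.19329782 264.20857365   3.7423867 ]
big [  7   4  19  19 297] 416.1043771043771 247.14478114478115 [ 462.52804129 -251.69454292   10.        ] diam px 19.44613444328572 mm 47.73122712009126 z 10.735516719907423
s1 [  4   2  13  13 128] 422.2109375 213.1875 [ 546.54240939 -270.10251147   10.        ] diam px 12.766152972845846 mm 31.959877604238198 z 5.59256974619484
s2 [  3   3  13  13 133] 445.1203007518797 244.69172932330827 [ 468.74663883 -324.37464272   10.        ] diam px 13.013103375051497 mm 32.293786915305105 z 4.718951535799874
[475.07293762 259.79414073  24.        ]
[672.22101925 275.95605076  95.        ]
[608.14036118 -43.97643478 173.        ]
notch [483.92416856 285.45625187  24.        ]
notch [492.62457734 240.93998255  24.        ]
notch [450.24243819 254.87497384  24.        ]
foot [575.1268638  -10.33052043   6.        ]
foot [590.90256266 -85.25231548   6.        ]
foot [669.66655668   6.13280337   6.        ]
knob [622.8304414   13.12617267 115.        ]
top lamp_head {'point': [338.4, 173.3], 'co
[... 798 characters left out ...]
point': [240.5, 199.0], 'conf': 0.66}
scene glass {'point': [412.4, 278.7], 'conf': 0.61}
scene glass {'point': [227.5, 219.1], 'conf': 0.56}
scene glass {'point': [215.0, 199.2], 'conf': 0.44}
top bezel_seat {'point': [202.7, 238.6], 'conf': 0.82}
scene bezel_seat {'point': [397.1, 211.0], 'conf': 0.57}
top glass_face {'point': [419.9, 212.9], 'conf': 0.7}
top glass_face {'point': [413.3, 248.2], 'conf': 0.55}
top glass_face {'point': [447.5, 243.7], 'conf': 0.5}
scene glass_face {'point': [240.3, 196.5], 'conf': 0.7}
scene glass_face {'point': [223.2, 216.7], 'conf': 0.38}
scene glass_face {'point': [215.5, 195.9], 'conf': 0.36}
scene glass_face {'point': [397.3, 210.9], 'conf': 0.23}
1.55
```

```bash
cat >> h.py <<'E'
def pose():
    o=bot.get_obs(); return np.array(o['tool_pos']),R.from_euler('xyz',o['tcp_rot']).as_matrix(),o
def plan(T,ydir=None):
    """target TCP, desired jaw direction (world xy angle in deg, mod 180)"""
    p,M,o=pose(); dl=M.T@(np.array(T)-p)/10
    print('t',round(o['time'],2),'p',p.round(1),'yaw_y',np.degrees(np.arctan2(M[1,1],M[0,1])).round(2),'shift cm',dl.round(2),'rows>=',np.ceil(np.abs(dl).max()/4.1), 'norm rows',np.ceil(np.linalg.norm(dl)/4.1))
    if ydir is not None:
        a=np.degrees(np.arctan2(M[1,1],M[0,1])); dw=(ydir-a+90)%180-90
        # tool x is down: world yaw +dw = rotation about tool x by -dw
        s=np.sign(M[2,0]); print('turn rad about x',round(np.radians(dw)*s,3),' alt',round((np.radians(dw)-np.sign(dw)*np.pi)*s,3),'q6',o['joint_positions'][5])
E
python3 - <<'E'
from h import *
p,M,o=pose(); print(M.round(3))
m=bot.camera_model('wrist'); Rm=R.from_euler('xyz',m['rotation']).as_matrix()
print('cam off in tool',M.T@(m['position']-p)); print('cam axes in tool',(M.T@Rm).round(3))
plan([420,200,226],98)
E
```

```text
[[ 0.     0.419  0.908]
 [ 0.     0.908 -0.419]
 [-1.     0.     0.   ]]
cam off in tool [-158.53031715   -0.20829384  -80.64014011]
cam axes in tool [[-0.    -0.297  0.955]
 [ 1.    -0.    -0.   ]
 [ 0.     0.955  0.297]]
t 1.55 p [220.2 476.6 226.7] yaw_y 65.2 shift cm [  0.07 -16.73  29.74] rows>= 8.0 norm rows 9.0
turn rad about x -0.572  alt 2.569 q6 -0.14598967500057344
```

Run:
```python
from h import *
plan([432,258,226],101)
```

```text
t 1.55 p [220.2 476.6 226.7] yaw_y 65.2 shift cm [  0.07 -10.96  28.4 ] rows>= 7.0 norm rows 8.0
turn rad about x -0.625  alt 2.517 q6 -0.14598967500057344
```

```bash
python3 -m handwheel '[[[0,-1.4,3.55,0],[0,-1.4,3.55,0],[0,-1.4,3.55,0],[0,-1.4,3.55,0],[0,-1.4,3.55,0],[0,-1.4,3.55,0],[0,-1.4,3.55,0],[0,-1.2,3.55,0]]]'; python3 -m handwheel '[[[0,0,0,-0.125],[0,0,0,-0.125],[0,0,0,-0.125],[0,0,0,-0.125],[0,0,0,-0.125]]]'
python3 - <<'E'
from h import *
p,d,m=cap('wrist','w1'); print(bot.find_in('wrist','bezel'),bot.spot_point('wrist','bezel'),bot.spot_point('wrist','bezel_seat')); plan([432,258,226],101)
E
```

```text
time: 2.22
tool_pos: [432.8, 256.0, 227.0]
tcp_rot: [0.932, 1.57, 0.499]
contact_force: [0.1, 0.9, 1.1]
grip_width: 91.9
time: 2.63
tool_pos: [432.0, 257.5, 226.7]
tcp_rot: [1.498, 1.571, 1.695]
contact_force: [-0.2, -0.0, 1.1]
grip_width: 91.6
[{'bbox': [281.4, 175.6, 64.1, 60.5], 'conf': 0.78}, {'bbox': [0.0, 234.4, 74.4, 25.4], 'conf': 0.45}] [{'point': [312.8, 204.6], 'conf': 0.93}, {'point': [71.1, 96.1], 'conf': 0.59}] [{'point': [312.7, 206.3], 'conf': 0.69}]
t 2.83 p [431.8 257.7 226.8] yaw_y 100.78 shift cm [0.08 0.03 0.02] rows>= 1.0 norm rows 1.0
turn rad about x -0.004  alt 3.138 q6 -1.3735329564226488
```

View pics/w1.png

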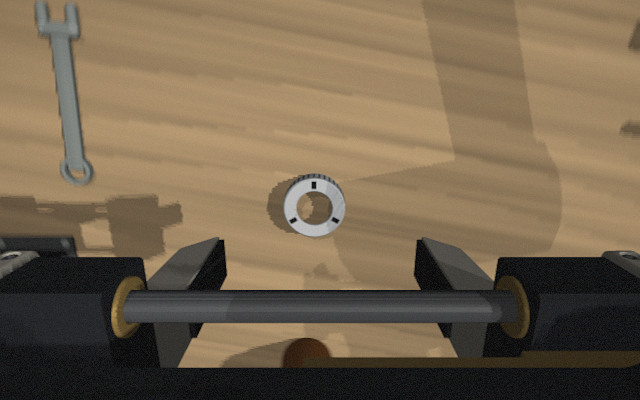

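Run:
```python
from h import *
z=np.load('pics/w1.npz'); m={k:z[k] for k in ['fx','fy','cx','cy','position','rotation']}
m['rotation']=R.from_euler('xyz',m['rotation']).as_matrix() if m['rotation'].ndim==1 else m['rotation']
C=cloud(m,z['d']); sel=(abs(C[...,2]-24)<4); 
v,u=np.nonzero(sel&(np.hypot(*(np.moveaxis(C[...,:2],-1,0)-np.array([475,260])[:,None,None]))<60))
pts=C[v,u]; print(len(pts),pts[:,2].mean(), pts[:,:2].min(0),pts[:,:2].max(0),(pts[:,:2].min(0)+pts[:,:2].max(0))/2)
big=cv2.resize(cv2.cvtColor(z['p'],cv2.COLOR_RGB2BGR)[165:245,270:360],None,fx=7,fy=7,interpolation=cv2.INTER_CUBIC); cv2.imwrite('pics/w1c.png',big)
g=cv2.cvtColor(z['p'],cv2.COLOR_RGB2GRAY)
(ce,ax,an)=cv2.minEnclosingCircle(np.stack([u,v],1).astype(np.float32))+(0,)
print(ce,ax)
# warp top plane z=24 to metric
N=240; cx,cy=475,260
yy,xx=np.mgrid[:N,:N]; X=cx+(N/2-yy)/3; Y=cy+(N/2-xx)/3
P=np.stack([X,Y,np.full_like(X,24.)],-1)-m['position']; c=P@m['rotation']; mx=(m['fx']*c[...,0]/c[...,2]+m['cx']).astype(np.float32); my=(m['fy']*c[...,1]/c[...,2]+m['cy']).astype(np.float32)
w=cv2.remap(cv2.cvtColor(z['p'],cv2.COLOR_RGB2BGR),mx,my,cv2.INTER_CUBIC); cv2.imwrite('pics/w1m.png',cv2.resize(w,None,fx=2.4,fy=2.4))
```

```text
1968 24.389057597271915 [445.55678034 226.23709304] [511.58094113 291.76578433] [478.56886074 259.00143868]
(312.8338317871094, 206.90902709960938) 30.98847770690918
```

View pics/w1m.png

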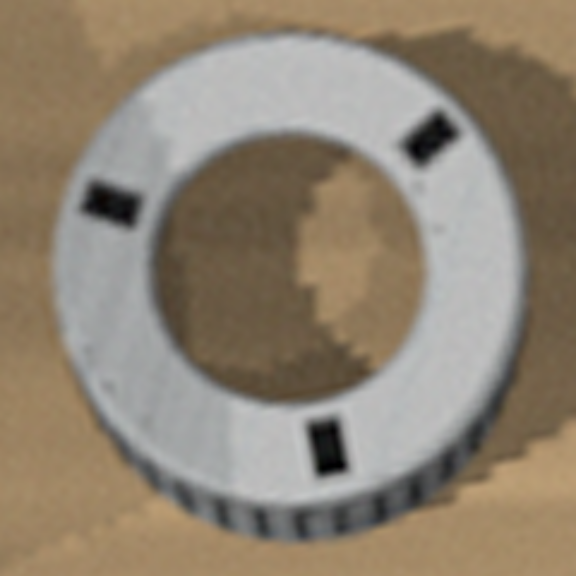

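Run:
```python
from h import *
plan([590,-48,230],101)
```

```text
t 2.83 p [431.8 257.7 226.8] yaw_y 100.78 shift cm [ -0.33 -32.99   9.82] rows>= 9.0 norm rows 9.0
turn rad about x -0.004  alt 3.138 q6 -1.3735329564226488
```

```bash
python3 -m handwheel '[[[0,-3.9,1.15,0],[0,-3.9,1.15,0],[0,-3.9,1.15,0],[0,-3.9,1.15,0],[0,-3.9,1.15,0],[0,-3.9,1.15,0],[0,-3.9,1.15,0],[0,-3.9,1.15,0]]]'; python3 -m handwheel '[[[-0.3,-1.8,0.6,0],[0,0,0,0]]]'
python3 - <<'E'
from h import *
p,d,m=cap('wrist','w2'); print(bot.spot_point('wrist','lamp_head'),bot.spot_point('wrist','thread')); plan([590,-48,230],101)
E
```

```text
time: 3.5
tool_pos: [582.3, -32.9, 226.8]
tcp_rot: [0.366, 1.571, 0.554]
contact_force: [1.5, 1.1, -0.3]
grip_width: 91.7
time: 3.67
tool_pos: [592.7, -51.8, 229.4]
tcp_rot: [-1.074, 1.569, -0.89]
contact_force: [-1.3, 0.7, 0.5]
grip_width: 91.5
[{'point': [327.0, 236.9], 'conf': 0.69}] [{'point': [325.3, 236.6], 'conf': 0.92}, {'point': [106.8, 201.2], 'conf': 0.56}]
t 3.82 p [590.6 -47.  229.4] yaw_y 100.9 shift cm [-0.06 -0.09 -0.08] rows>= 1.0 norm rows 1.0
turn rad about x -0.002  alt 3.14 q6 -1.97015023393922
```

View pics/w2.png

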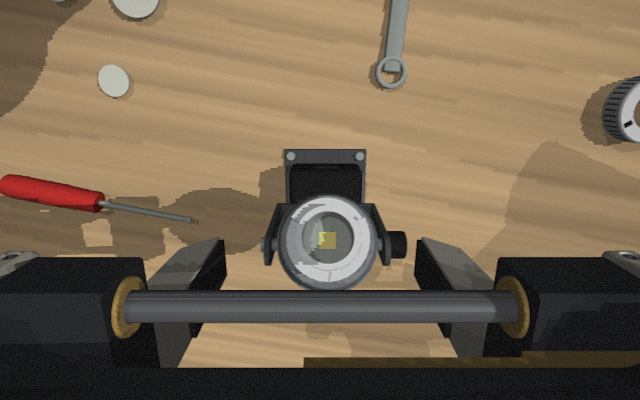

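```bash
cat >> h.py <<'E'
def load(n):
    z=np.load(f'pics/{n}.npz'); m={k:z[k] for k in ['fx','fy','cx','cy','position','rotation']}
    if m['rotation'].ndim==1: m['rotation']=R.from_euler('xyz',m['rotation']).as_matrix()
    return z['p'],z['d'],m
def warp(p,m,O,ex,ey,half,s):
    """metric view of plane O+a*ex+b*ey ; image up=+ex, left=+ey"""
    N=int(2*half*s); yy,xx=np.mgrid[:N,:N]; a=(N/2-yy)/s; b=(N/2-xx)/s
    P=np.array(O)+a[...,None]*np.array(ex)+b[...,None]*np.array(ey)-m['position']; c=P@m['rotation']
    return cv2.remap(cv2.cvtColor(p,cv2.COLOR_RGB2BGR),(m['fx']*c[...,0]/c[...,2]+m['cx']).astype(np.float32),(m['fy']*c[...,1]/c[...,2]+m['cy']).astype(np.float32),cv2.INTER_CUBIC)
E
python3 - <<'E'
from h import *
p,d,m=load('w2')
a=atz(m,290,156.5,8);b=atz(m,361,156.5,8);print(a,b,b-a,'lamp yaw',np.degrees(np.arctan2(b[1]-a[1],b[0]-a[0]))-90)
C=cloud(m,d); print(C[156,325],'foot z?',C[165,290],C[185,325])
print('net',atz(m,327,236.9,173))
# plane candidates: known normal
for yaw in [9,10,11,12]:
    y=np.radians(yaw); n=np.array([-.5*np.cos(y),-.5*np.sin(y),.866])
    h=C@n; sel=(np.hypot(C[...,0]-608,C[...,1]+44)<24)&(C[...,2]>150)
    hs=h[sel]; hist,e=np.histogram(hs,60); i=hist.argmax(); print(yaw,e[i],hist[i])
cv2.imwrite('pics/w2d.png',cv2.resize(cv2.cvtColor(p,cv2.COLOR_RGB2BGR)[140:300,240:420],None,fx=4,fy=4,interpolation=cv2.INTER_CUBIC))
y=np.radians(10.9); ex=np.array([.866*np.cos(y),.866*np.sin(y),.5]); ey=np.array([-np.sin(y),np.cos(y),0])
O=np.array([608,-44,173.])
cv2.imwrite('pics/w2m.png',cv2.resize(warp(p,m,O,ex,ey,40,7),(560,560)))
n=np.cross(ex,ey); Q=(C-O)@np.stack([ex,ey,n],1)
for r in range(210,270,5):
    print(r,[tuple(Q[r,c].round(0).astype(int)) for c in range(290,370,10)])
E
```

```text
[592.80793382 -84.78390112   8.        ] [578.92777358 -10.25048193   8.        ] [-13.88016024  74.53341919   0.        ] lamp yaw 10.549197365665435
[586.08804775 -47.9717367    4.5574999 ] foot z? [602.57512794 -83.43150453   5.36334164] [606.47357657 -44.60858112  46.52955091]
net [605.94903874 -44.94346049 173.        ]
9 -167.87044556694408 283
10 -166.54540377699476 289
11 -165.2268075457137 294
12 -163.87271667992724 299
210 [(np.int64(-25), np.int64(-27), np.int64(-26)), (np.int64(-21), np.int64(-19), np.int64(-6)), (np.int64(-20), np.int64(-12), np.int64(1)), (np.int64(-20), np.int64(-5), np.int64(2)), (np.int64(-20), np.int64(2), np.int64(1)), (np.int64(-20), np.int64(8), np.int64(1)), (np.int64(-22), np.int64(16), np.int64(-12)), (np.int64(-24), np.int64(24), np.int64(-23))]
215 [(np.int64(-20), np.int64(-27), np.int64(-23)), (np.int64(-17), np.int64(-19), np.int64(-5)), (np.int64(-16), np.int64(-12), np.int64(1)), (np.int64(-18), np.int64(-5), np.int64(-11)), (np.int64(-18), np.int64(2), np.int64(-12)), (np.int64(-16), np.int64(8), np.int64(1)), (np.int64(-18), np.int64(
[... 2967 characters left out ...]
(12), np.int64(-25), np.int64(-8)), (np.int64(12), np.int64(-18), np.int64(-8)), (np.int64(13), np.int64(-12), np.int64(1)), (np.int64(12), np.int64(-5), np.int64(-20)), (np.int64(12), np.int64(2), np.int64(-20)), (np.int64(12), np.int64(9), np.int64(-21)), (np.int64(13), np.int64(14), np.int64(2)), (np.int64(13), np.int64(21), np.int64(-9))]
265 [(np.int64(15), np.int64(-26), np.int64(-22)), (np.int64(16), np.int64(-18), np.int64(-7)), (np.int64(16), np.int64(-12), np.int64(2)), (np.int64(16), np.int64(-5), np.int64(2)), (np.int64(16), np.int64(1), np.int64(2)), (np.int64(16), np.int64(8), np.int64(1)), (np.int64(16), np.int64(15), np.int64(-9)), (np.int64(15), np.int64(23), np.int64(-21))]
```

View pics/w2m.png

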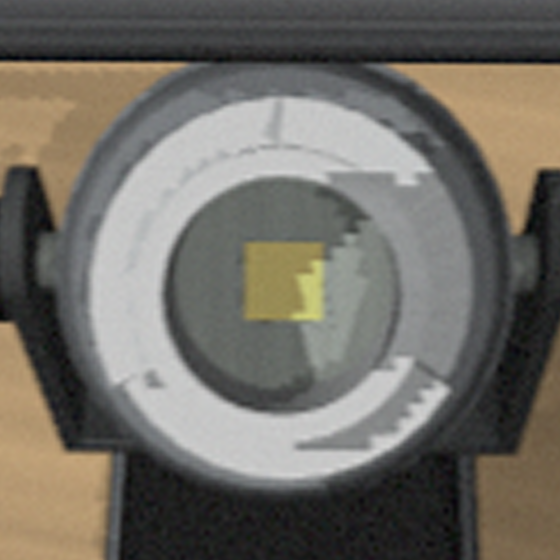

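View pics/w2d.png

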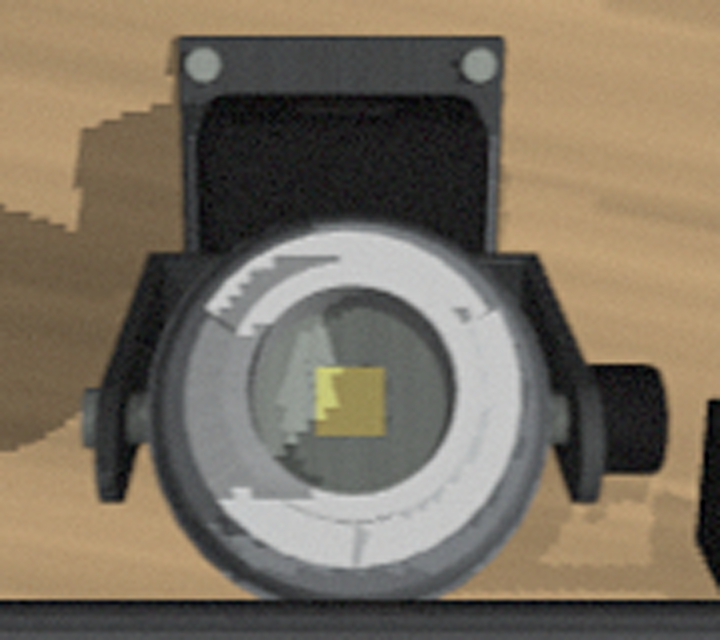

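```bash
python3 -m handwheel '[[[0,0,0,-0.12],[0,0,0,-0.12],[0,0,0,-0.12]]]' 0.66
python3 - <<'E'
from h import *
plan([445,-262,160],121)
E
```

```text
time: 4.07
tool_pos: [590.5, -45.7, 229.9]
tcp_rot: [1.303, 1.57, 1.861]
contact_force: [0.7, 0.8, 0.3]
grip_width: 76.7
t 4.07 p [590.5 -45.7 229.9] yaw_y 122.02 shift cm [  6.98 -10.63 -23.81] rows>= 6.0 norm rows 7.0
turn rad about x 0.018  alt -3.124 q6 -2.3365418235530373
```

```bash
python3 -m handwheel '[[[0,-1.6,-3.4,0],[0,-1.5,-3.4,0],[1.4,-1.5,-3.4,0],[1.4,-1.5,-3.4,0],[1.4,-1.5,-3.4,0],[1.4,-1.5,-3.4,0],[1.4,-1.5,-3.4,0],[0,0,0,0]]]'
python3 - <<'E'
from h import *
p,d,m=cap('wrist','w3'); print(bot.spot_point('wrist','glass')); 
C=cloud(m,d); g=cv2.cvtColor(p,cv2.COLOR_RGB2HSV); sel=((g[...,1]<60)&(g[...,2]>110)).astype(np.uint8); sel[230:]=0
n,lab,st,ce=cv2.connectedComponentsWithStats(sel)
for i in range(1,n):
    if st[i,4]>300:
        P=C[lab==i]; lo,hi=P.min(0),P.max(0); print(st[i],ce[i],'ctr@10',atz(m,*ce[i],10).round(1),'ext',(hi-lo).round(1),'zmed',np.median(P[:,2]).round(1))
plan([462,-252,60])
cv2.imwrite('pics/w3c.png',cv2.resize(cv2.cvtColor(p,cv2.COLOR_RGB2BGR)[60:300,180:460],None,fx=2.5,fy=2.5,interpolation=cv2.INTER_CUBIC))
E
```

```text
time: 4.73
tool_pos: [440.0, -264.6, 157.5]
tcp_rot: [2.299, 1.566, 2.847]
contact_force: [-0.5, -0.1, 0.2]
grip_width: 60.7
[{'point': [319.6, 205.2], 'conf': 0.83}, {'point': [256.2, 263.5], 'conf': 0.66}, {'point': [243.1, 169.8], 'conf': 0.57}]
[223 156  36  35 990] [240.37676768 172.69191919] ctr@10 [ 470.1 -326.9   10. ] ext [33.8 31.1 10. ] zmed 7.3
[ 291  184   52   46 1961] [316.32687404 207.5981642 ] ctr@10 [ 463.2 -253.7   10. ] ext [119.7  79.7 316.7] zmed 10.6
t 4.83 p [ 443.4 -262.   159.6] yaw_y 121.5 shift cm [ 9.96 -0.13  2.1 ] rows>= 3.0 norm rows 3.0
```

View pics/w3.png

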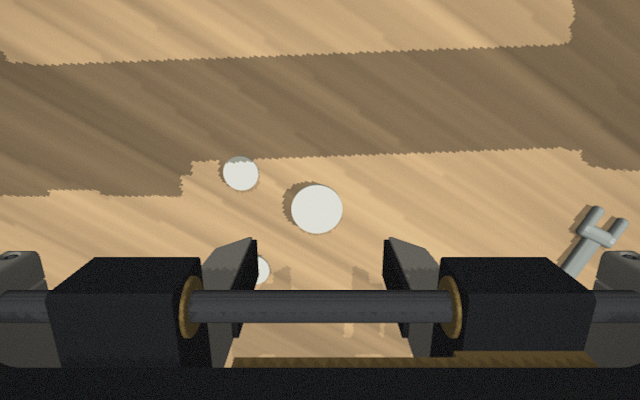

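Run:
```python
from h import *
p,d,m=load('w3')
w=warp(p,m,[463,-253,10.],[1,0,0],[0,1,0],40,9); cv2.imwrite('pics/w3m.png',w)
h=cv2.cvtColor(w,cv2.COLOR_BGR2HSV); s=((h[...,1]<45)&(h[...,2]>130)).astype(np.uint8)
n,lab,st,ce=cv2.connectedComponentsWithStats(s); i=1+st[1:,4].argmax(); print(st[i],ce[i],'diam',np.sqrt(st[i,4]*4/np.pi)/9,'ctr',463+(360-ce[i][1])/9,-253+(360-ce[i][0])/9)
```

```text
[   151    139    419    420 137662] [360.30978048 348.12821258] diam 46.51784500376411 ctr 464.3190874912628 -253.03442005298
```

View pics/w3m.png

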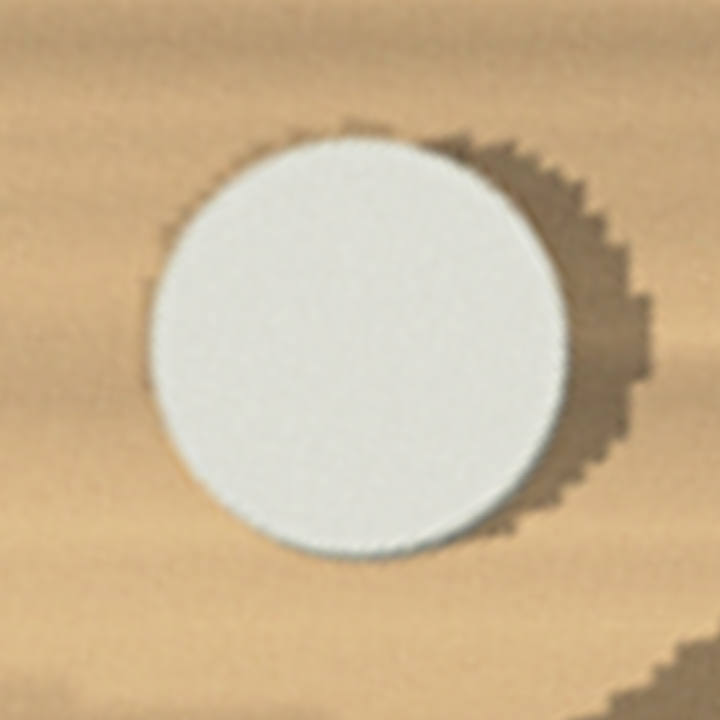

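Run:
```python
from h import *
plan([460.9,-255.1,4.5])
```

```text
t 4.83 p [ 443.4 -262.   159.6] yaw_y 121.5 shift cm [15.51 -0.34  1.85] rows>= 4.0 norm rows 4.0
```

```bash
python3 -m handwheel '[[[3,-0.1,0.6,0],[3,-0.1,0.6,0],[3,-0.1,0.6,0],[3,0,0,0],[0,0,0,0],[0,0,0,0]]]'
python3 - <<'E'
from h import *
print(bot.spot_point('wrist','glass') and 0)
plan([460.9,-255.1,4.5]);plan([460.9,-255.1,4.5])
p,d,m=cap('wrist','w4');plan([460.9,-255.1,4.5])
E
```

```text
time: 5.33
tool_pos: [461.4, -253.7, 39.6]
tcp_rot: [1.809, 1.568, 2.363]
contact_force: [-0.2, -0.5, 0.7]
grip_width: 60.7
0
t 5.38 p [ 462.2 -254.8   41. ] yaw_y 121.74 shift cm [ 3.65  0.04 -0.13] rows>= 1.0 norm rows 1.0
t 5.38 p [ 462.2 -254.8   41. ] yaw_y 121.74 shift cm [ 3.65  0.04 -0.13] rows>= 1.0 norm rows 1.0
t 5.43 p [ 462.5 -255.5   41.7] yaw_y 121.72 shift cm [ 3.72  0.13 -0.12] rows>= 1.0 norm rows 1.0
```

View pics/w4.png

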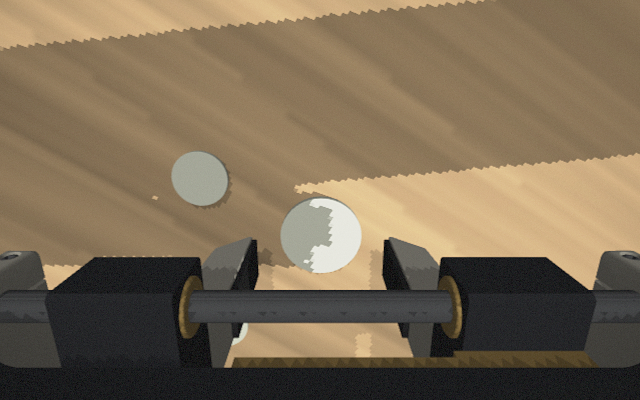

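```bash
python3 - <<'E'
from h import *
p,d,m=load('w4'); P=atz(m,321,235,10); M=pose()[1]; print(P,(M.T@(P-np.array([462,-254.8,40.8]))).round(1))
E
python3 -m handwheel '[[[1.8,0,-0.1,0],[1.8,0,0,0],[0,0,0,0],[0,0,0,0]]]'
python3 - <<'E'
from h import *
plan([460.9,-255.1,4.5]);bot.capture('wrist');plan([460.9,-255.1,4.5]);bot.capture('wrist');plan([460.9,-255.1,4.5])
print(bot.get_obs()['contact_force'])
E
```

```text
[ 463.44950268 -253.39341493   10.        ] [30.8  0.5  1.9]
time: 5.77
tool_pos: [460.8, -256.5, 5.1]
tcp_rot: [-1.113, 1.569, -0.561]
contact_force: [0.8, -0.0, -0.5]
grip_width: 60.6
t 5.77 p [ 460.8 -256.5    5.1] yaw_y 121.64 shift cm [0.06 0.11 0.09] rows>= 1.0 norm rows 1.0
t 5.82 p [ 461.1 -256.8    5.5] yaw_y 121.64 shift cm [0.1  0.15 0.07] rows>= 1.0 norm rows 1.0
t 5.87 p [ 461.2 -256.9    5.6] yaw_y 121.64 shift cm [0.11 0.17 0.07] rows>= 1.0 norm rows 1.0
[0.52623281 0.28507506 0.08605424]
```

```bash
python3 -m handwheel '[[[0.1,0.1,0,0],[0,0,0,0],[0,0,0,0],[0,0,0,0],[0,0,0,0],[0,0,0,0]]]' 0.3;  python3 -m handwheel '[[[-1.5,0,0,0],[-2.5,0,0,0],[-4,0,0,0],[-4,0,0,0],[0,0,0,0]]]'
python3 - <<'E'
from h import *
p,d,m=cap('wrist','w5');plan([605,-45,230],100.7)
E
```

```text
time: 6.37
tool_pos: [459.9, -255.6, 3.3]
tcp_rot: [-1.033, 1.57, -0.481]
contact_force: [-1.6, 1.3, 5.0]
grip_width: 44.4
time: 6.78
tool_pos: [463.0, -257.9, 129.9]
tcp_rot: [-1.203, 1.558, -0.651]
contact_force: [1.1, -0.5, 0.7]
grip_width: 44.6
t 6.83 p [ 461.7 -257.   126.7] yaw_y 121.64 shift cm [-10.34  10.45  23.35] rows>= 6.0 norm rows 7.0
turn rad about x 0.366  alt -2.776 q6 -2.776181500358422
```

View pics/w5.png

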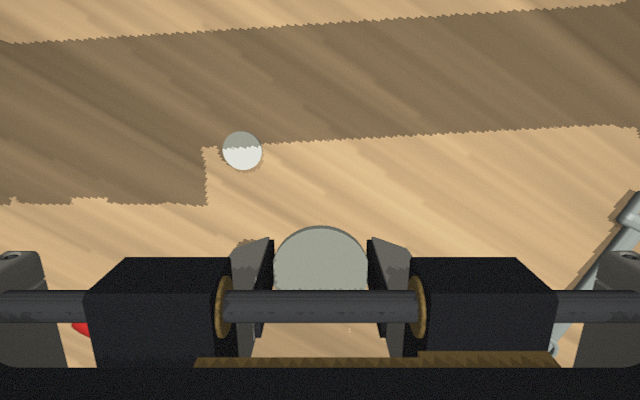

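```bash
cat >> h.py <<'E'
def glass_in_tool(name):
    """plane of the glass face in the tool frame from wrist depth, plus warped view"""
    p,d,m=load(name)
    # camera fixed in tool frame
    Rt=np.array([[0,-.297,.955],[1,0,0],[0,.955,.297]]); Rt/=np.linalg.norm(Rt,axis=0); t=np.array([-158.5,-.2,-80.6])
    v,u=np.mgrid[:400,:640]; c=np.stack([(u-m['cx'])/m['fx']*d,(v-m['cy'])/m['fy']*d,d],-1)
    return p,d,m,c@Rt.T+t,Rt,t
E
python3 - <<'E'
from h import *
p,d,m,T,Rt,t=glass_in_tool('w5')
g=cv2.cvtColor(p,cv2.COLOR_RGB2HSV)
sel=np.zeros((400,640),bool); sel[230:288,278:363]=1
sel&=(abs(T[...,0]+5)<25)&(g[...,1]<60)
P=T[sel]; print(len(P),P.mean(0))
A=np.c_[P[:,1:],np.ones(len(P))]; k,_,_,_=np.linalg.lstsq(A,P[:,0],rcond=None)
res=P[:,0]-A@k; A2=A[abs(res)<2];k,_,_,_=np.linalg.lstsq(A2,P[abs(res)<2,0],rcond=None); print('x = ',k,'tilt about y deg',np.degrees(np.arctan(k[1])),np.degrees(np.arctan(k[0])))
# outline: leftmost, topmost
for r in (226,228,230,240,250,260,270,280): 
    row=np.nonzero((abs(T[r,:,0]-(k[0]*T[r,:,1]+k[1]*T[r,:,2]+k[2]))<2)&(abs(T[r,:,1])<27))[0]
    if len(row): print(r,row.min(),row.max(),T[r,row.min()].round(1),T[r,row.max()].round(1))
E
```

```text
4573 [-7.08903368 -0.20224842 -1.74848752]
x =  [-1.74106057e-03 -5.61669747e-04 -7.12751983e+00] tilt about y deg -0.03218130257828807 -0.09975532146984
226 315 318 [ -5.3  -2.5 -18.3] [ -5.5  -1.1 -18.3]
228 306 331 [ -5.5  -6.6 -17.4] [ -5.6   4.8 -17.4]
230 303 338 [ -6.6  -7.9 -16.8] [ -5.7   8.  -16.4]
240 285 375 [ -5.8 -16.3 -11.5] [ -5.3  25.3 -11.3]
250 272 367 [ -6.3 -22.5  -6.7] [-7.3 21.5 -7.2]
260 272 367 [ -7.1 -22.6  -1.9] [-7.4 21.7 -2.1]
270 273 367 [ -6.6 -22.4   3.6] [-8.  21.8  2.8]
280 273 366 [ -7.4 -22.4   8.4] [-6.5 21.7  8.9]
```

```bash
cat >> h.py <<'E'
RIM=np.array([605.8,-44.4,172.9]); PSI=np.radians(10.7)
U=np.array([np.cos(PSI),np.sin(PSI),0]);V=np.array([-np.sin(PSI),np.cos(PSI),0]);W=np.array([0,0,1.])
EX=.866*U+.5*W; EZ=-.5*U+.866*W
def tcp_for(pin_tool,a,n,b=0):
    """TCP so that the held point (tool mm) lies at rim + a*EX + b*V + n*EZ, with yaw 100.7"""
    M=np.stack([-W,V,U],1); return RIM+a*EX+b*V+n*EZ-M@np.array(pin_tool)
E
python3 -m handwheel '[[[-2,0,0,0.122],[-2,0,0,0.122],[-2,0,0,0.122],[-2,0,0,0],[0,0,0,0]]]'
python3 - <<'E'
from h import *
PIN=[-5.1,-.35,4.7]
T=tcp_for(PIN,10,8)+[0,0,22]; print(T); plan(T,100.7)
E
```

```text
time: 7.25
tool_pos: [460.7, -256.3, 205.1]
tcp_rot: [-0.827, 1.566, -0.641]
contact_force: [0.4, -0.6, 0.4]
grip_width: 44.3
[605.69571217 -44.06351219 201.728     ]
t 7.25 p [ 460.7 -256.3  205.1] yaw_y 100.66 shift cm [ 0.34 18.18 18.17] rows>= 5.0 norm rows 7.0
turn rad about x -0.001  alt 3.141 q6 -2.4099381883188418
```

```bash
cat >> h.py <<'E'
def avg(n=4):
    ps=[]
    for _ in range(n): ps.append(pose()[0]); bot.capture('wrist')
    return np.mean(ps,0)
def planavg(T,n=4):
    q=avg(n); M=pose()[1]; o=pose()[2]
    print('t',round(o['time'],2),'avg',q.round(2),'yaw',np.degrees(np.arctan2(M[1,1],M[0,1])).round(2),'shift cm',(M.T@(np.array(T)-q)/10).round(3),'F',o['contact_force'].round(1),'Mom',o['moment'].round(3),'w',round(o['grip_width'],1))
E
python3 -m handwheel '[[[0,2.6,2.6,0],[0,2.6,2.6,0],[0,2.6,2.6,0],[0,2.6,2.6,0],[0,2.6,2.6,0],[0,2.6,2.6,0],[0,2.6,2.6,0],[0,0,0,0]]]'
python3 - <<'E'
from h import *
PIN=[-5.1,-.35,4.7]
T=tcp_for(PIN,10,8)+[0,0,22]; planavg(T)
p,d,m=cap('wrist','w6')
E
```

```text
time: 7.92
tool_pos: [606.6, -37.2, 200.0]
tcp_rot: [1.839, 1.568, 2.031]
contact_force: [-0.3, -0.0, -0.5]
grip_width: 44.6
t 8.12 avg [605.   -40.34 200.22] yaw 100.66 shift cm [-0.151 -0.379 -0.001] F [-0.8 -0.1 -0.8] Mom [0.051 0.034 0.012] w 44.0
```

View pics/w6.png

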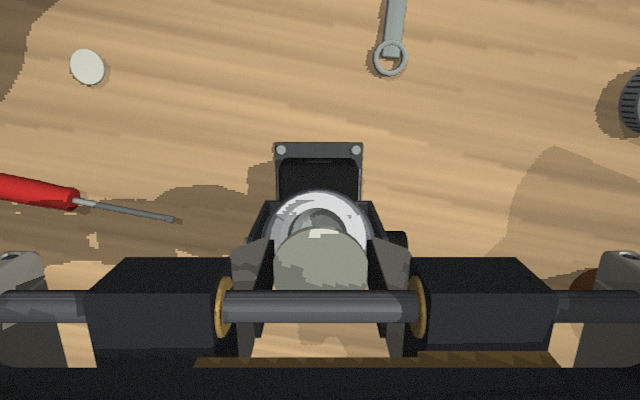

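Run:
```python
from h import *
PIN=[-5.1,-.35,4.7]
T=tcp_for(PIN,10,8)+[0,0,22]; planavg(T,6)
p,d,m=load('w6')
cv2.imwrite('pics/w6c.png',cv2.resize(cv2.cvtColor(p,cv2.COLOR_RGB2BGR)[135:265,240:400],None,fx=5,fy=5,interpolation=cv2.INTER_CUBIC)[:600])
m2=m
print(m['position']-0)
```

```text
t 8.47 avg [604.21 -44.01 202.43] yaw 100.6 shift cm [ 0.07  -0.033  0.145] F [ 0.4 -0.4 -0. ] Mom [ 0.014  0.078 -0.037] w 44.2
[524.93607548 -58.57273696 359.94465982]
```

View pics/w6c.png

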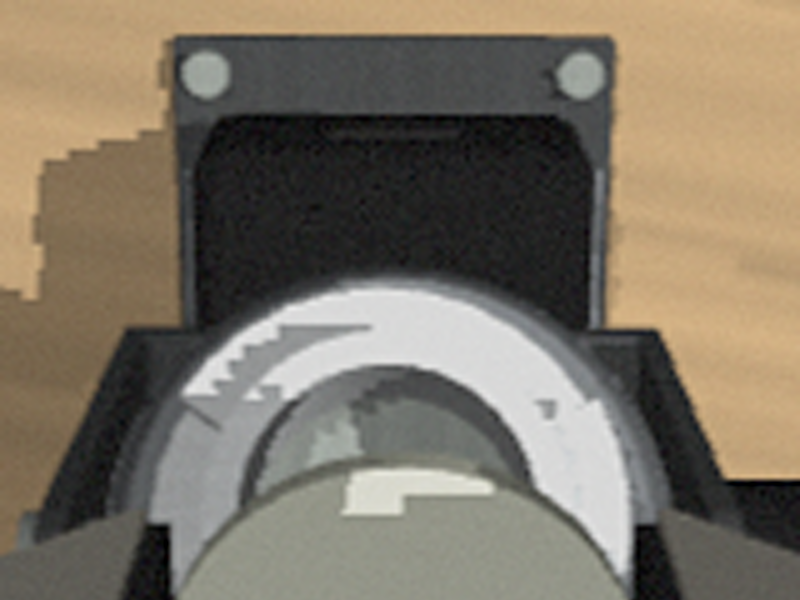

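Run:
```python
from h import *
p,d,m=load('w6')
for a,b in [(-17,0),(-21,0),(-12,12),(-12,-12),(0,0)]:
    print(a,b,(proj(m,RIM+a*EX+b*V)-[240,135])*5)
# far ridge outline
import math
print('ridge', (proj(m,RIM-28.25*EX-10*EZ)-[240,135])*5)
q,dd,mm=load('w2')
print(proj(mm,RIM-17*EX),proj(mm,RIM+17*EX),proj(mm,RIM+17*V),proj(mm,RIM-17*V))
```

```text
-17 0 [389.68322645 361.19619686]
-21 0 [389.68419843 327.08655319]
-12 12 [494.88295758 404.12423671]
-12 -12 [284.47564603 404.37487041]
0 0 [389.67900022 509.50838248]
ridge [390.12624042 285.94406493]
[327.69209004 210.91786386] [328.0429363  263.46416588] [354.1149893  236.71422443] [301.6222016  236.82675723]
```

```bash
python3 -m handwheel '[[[0.5,-0.05,0.15,0],[0.9,0,0,0],[0,0,0,0],[0,0,0,0],[0,0,0,0]]]'
python3 - <<'E'
from h import *
PIN=[-5.1,-.35,4.7]
planavg(tcp_for(PIN,10,8),3)
E
```

```text
time: 8.88
tool_pos: [606.2, -43.0, 188.4]
tcp_rot: [2.586, 1.57, 2.772]
contact_force: [-0.7, 0.0, 0.1]
grip_width: 44.2
t 9.03 avg [606.35 -43.04 188.66] yaw 100.67 shift cm [ 0.893 -0.088 -0.083] F [-0.  -0.2 -0.4] Mom [ 0.018  0.046 -0.038] w 43.9
```

```bash
python3 -m handwheel '[[[0.2,-0.03,0,0],[0.15,0,0,0],[0.15,0,0,0],[0,0,0,0]]]';  python3 -m handwheel '[[[0.1,0,0,0],[0.1,0,0,0],[0,0,0,0]]]'
python3 - <<'E'
from h import *
PIN=[-5.1,-.35,4.7]
planavg(tcp_for(PIN,10,8),2)
p,d,m=cap('wrist','w7')
E
```

```text
time: 9.37
tool_pos: [606.1, -43.6, 184.5]
tcp_rot: [-1.16, 1.57, -0.974]
contact_force: [-2.7, -0.3, 7.4]
grip_width: 44.4
time: 9.62
tool_pos: [605.9, -43.5, 183.4]
tcp_rot: [-0.974, 1.57, -0.788]
contact_force: [-5.7, -0.0, 11.7]
grip_width: 44.0
t 9.72 avg [605.95 -43.52 183.45] yaw 100.67 shift cm [ 0.372 -0.049 -0.035] F [-6.6  0.7 10.5] Mom [0.123 0.929 0.016] w 44.1
```

View pics/w7.png

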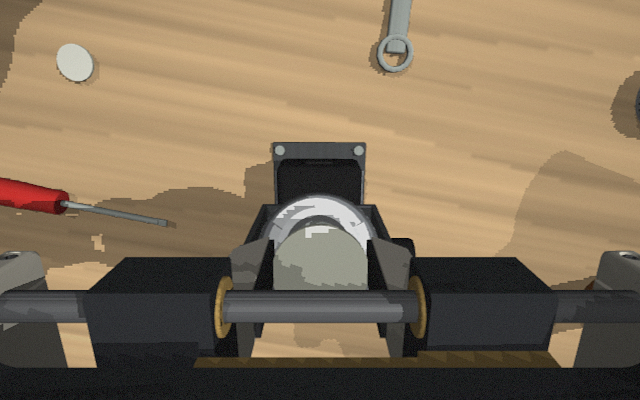

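```bash
cat >> h.py <<'E'
def tilt(name,r0=228,r1=288):
    p,d,m,T,Rt,t=glass_in_tool(name); g=cv2.cvtColor(p,cv2.COLOR_RGB2HSV)
    sel=np.zeros((400,640),bool); sel[r0:r1,282:360]=1
    sel&=(abs(T[...,0]+5)<25)&(g[...,1]<70)&(d>0)
    P=T[sel]; 
    for it in range(6):
        A=np.c_[P[:,1:],np.ones(len(P))]; k=np.linalg.lstsq(A,P[:,0],rcond=None)[0]; r=abs(P[:,0]-A@k); P=P[r<max(1.5,np.percentile(r,85))]
    print('face x_tool at y=0,z=4.7:',(k[1]*4.7+k[2]).round(2),'tilt deg (about y, + = uphill side lower)',np.degrees(np.arctan(k[1])).round(1),'other',np.degrees(np.arctan(k[0])).round(1),len(P))
    return k,T,p,m
E
python3 - <<'E'
from h import *
tilt('w5'); tilt('w6',235); tilt('w7')
E
```

```text
face x_tool at y=0,z=4.7: -7.13 tilt deg (about y, + = uphill side lower) -0.1 other -0.1 4246
face x_tool at y=0,z=4.7: -7.11 tilt deg (about y, + = uphill side lower) 0.1 other -0.1 3973
face x_tool at y=0,z=4.7: -7.54 tilt deg (about y, + = uphill side lower) -9.1 other 0.7 3869
```

```bash
python3 -m handwheel '[[[0.1,0,0,0],[0.1,0,0,0],[0.1,0,0,0],[0,0,0,0]]]'
python3 - <<'E'
from h import *
PIN=[-5.1,-.35,4.7]
planavg(tcp_for(PIN,10,8),2)
p,d,m=cap('wrist','w8'); tilt('w8')
E
```

```text
time: 10.1
tool_pos: [606.2, -43.4, 180.5]
tcp_rot: [-0.461, 1.569, -0.275]
contact_force: [-4.7, 0.2, 10.6]
grip_width: 44.4
t 10.2 avg [606.26 -43.42 180.5 ] yaw 100.68 shift cm [ 0.077 -0.053 -0.068] F [-5.1  1.2 11.1] Mom [0.168 0.686 0.039] w 44.3
face x_tool at y=0,z=4.7: -9.45 tilt deg (about y, + = uphill side lower) -14.9 other 0.8 3905
```

```bash
python3 -m handwheel '[[[0.1,0,0,0],[0.1,0,0,0],[0.1,0,0,0],[0.1,0,0,0],[0,0,0,0]]]'
python3 - <<'E'
from h import *
PIN=[-5.1,-.35,4.7]
planavg(tcp_for(PIN,10,8),2)
p,d,m=cap('wrist','w9'); tilt('w9')
E
```

```text
time: 10.67
tool_pos: [606.8, -43.4, 176.4]
tcp_rot: [-0.336, 1.568, -0.149]
contact_force: [-3.7, 0.7, 9.5]
grip_width: 44.1
t 10.77 avg [606.76 -43.41 176.44] yaw 100.68 shift cm [-0.329 -0.045 -0.116] F [-3.2  0.5  8.8] Mom [0.181 0.391 0.042] w 43.9
face x_tool at y=0,z=4.7: -12.36 tilt deg (about y, + = uphill side lower) -23.4 other 0.5 3915
```

View pics/w9.png

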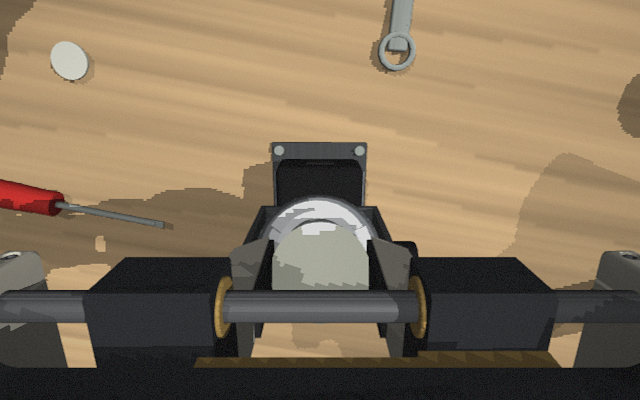

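```bash
cat >> h.py <<'E'
def glass_ctr(name,r0=228,r1=288):
    k,T,p,m=tilt(name,r0,r1)
    n=np.array([1,-k[0],-k[1]]); n/=np.linalg.norm(n)   # into the glass (down)
    ins=abs((T@n)-(k[2]*n[0]))<1.5; g=cv2.cvtColor(p,cv2.COLOR_RGB2HSV)
    ins&=(g[...,1]<70)
    e=[]
    for c in range(300,341,2):
        col=np.nonzero(ins[200:290,c])[0]
        if len(col): e.append(T[200+col.min(),c])
    e=np.array(e); f=np.array([k[1],0,1.]); f/=np.linalg.norm(f)  # uphill in the face
    # center s.t. |edge-c|=23 : least squares over along-face coordinate
    best=[]
    for q in e:
        best.append(q@f+np.sqrt(max(0,23**2-(q[1]+.35)**2)))
    s=np.median(best); z=(s-k[2]*f[0])/(f[2]+k[1]*f[0]); c=np.array([k[1]*z+k[2],-.35,z]); print('face ctr tool',c.round(2),'spread',np.std(best).round(2)); return c,n
E
python3 - <<'E'
from h import *
for n in ['w5','w8','w9']: glass_ctr(n)
E
```

```text
face x_tool at y=0,z=4.7: -7.13 tilt deg (about y, + = uphill side lower) -0.1 other -0.1 4246
face ctr tool [-7.13 -0.35  5.08] spread 0.22
face x_tool at y=0,z=4.7: -9.45 tilt deg (about y, + = uphill side lower) -14.9 other 0.8 3905
face ctr tool [-9.13 -0.35  3.53] spread 0.19
face x_tool at y=0,z=4.7: -12.36 tilt deg (about y, + = uphill side lower) -23.4 other 0.5 3915
face ctr tool [-11.3   -0.35   2.25] spread 0.19
```

```bash
python3 -m handwheel '[[[0.13,-0.05,-0.26,0],[0.15,0,-0.26,0],[0.15,0,-0.24,0],[0,0,0,0],[0,0,0,0]]]'
python3 - <<'E'
from h import *
planavg(tcp_for([-9.46,-.35,3.04],0,8),2)
p,d,m=cap('wrist','w10'); c,n=glass_ctr('w10'); q=pose()[0]
b=c+10*n; M=np.stack([-W,V,U],1); r=q+M@b-RIM; print('bottom ctr head frame a,b,n',(r@EX).round(2),(r@V).round(2),(r@EZ).round(2))
E
```

```text
time: 11.23
tool_pos: [598.7, -45.2, 170.0]
tcp_rot: [2.632, 1.57, 2.818]
contact_force: [0.5, 0.4, -0.5]
grip_width: 44.1
t 11.33 avg [598.74 -45.24 170.  ] yaw 100.67 shift cm [-0.037 -0.013  0.006] F [-0.8  0.5  0. ] Mom [ 0.02   0.011 -0.06 ] w 44.0
face x_tool at y=0,z=4.7: -12.02 tilt deg (about y, + = uphill side lower) -18.3 other 0.1 4035
face ctr tool [-11.27  -0.35   2.45] spread 0.11
bottom ctr head frame a,b,n -1.6 0.08 -0.23
```

View pics/w10.png

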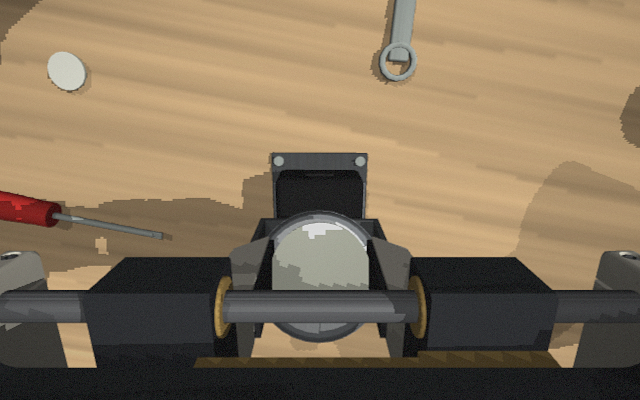

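```bash
python3 -m handwheel '[[[0.08,0,0.08,0],[0.08,0,0.06,0],[0,0,0,0],[0,0,0,0]]]'; python3 -m handwheel '[[[0.09,0,0.05,0],[0.07,0,0.04,0],[0,0,0,0],[0,0,0,0]]]'
cat >> h.py <<'E'
def where(name):
    p,d,m=cap('wrist',name); c,n=glass_ctr(name); q=pose()[0]
    b=c+10*n; f=c+4*n; M=np.stack([-W,V,U],1)
    for nm,x in (('bottom',b),('flange under',f)):
        r=q+M@x-RIM; print(nm,'a,b,n',(r@EX).round(2),(r@V).round(2),(r@EZ).round(2))
E
python3 - <<'E'
from h import *
planavg(RIM,2); where('w11')
E
```

```text
time: 11.72
tool_pos: [600.2, -45.0, 168.7]
tcp_rot: [2.853, 1.57, 3.039]
contact_force: [-1.7, -0.0, 0.1]
grip_width: 44.3
time: 12.05
tool_pos: [600.9, -45.0, 167.3]
tcp_rot: [3.045, 1.57, -3.052]
contact_force: [-4.4, -1.1, 4.4]
grip_width: 44.3
t 12.15 avg [600.85 -44.96 167.32] yaw 100.67 shift cm [-0.558 -0.036  0.496] F [-5.7 -0.6  3.4] Mom [-0.052  0.751 -0.002] w 44.2
face x_tool at y=0,z=4.7: -12.37 tilt deg (about y, + = uphill side lower) -23.6 other 0.4 3961
face ctr tool [-11.27  -0.35   2.19] spread 0.14
bottom a,b,n -0.67 -0.04 -3.63
flange under a,b,n -0.0 0.0 2.34
```

View pics/w11.png

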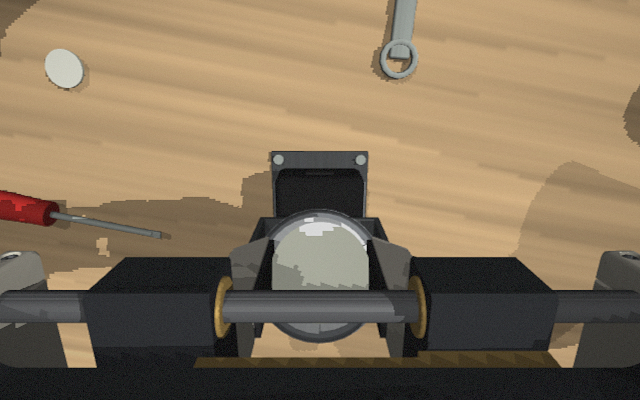

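```bash
python3 -m handwheel '[[[0.08,0,0.02,0],[0.07,0,0.02,0],[0,0,0,0],[0,0,0,0]]]'
python3 - <<'E'
from h import *
planavg(RIM,2); where('w12')
E
```

```text
time: 12.53
tool_pos: [601.3, -44.9, 166.2]
tcp_rot: [-2.827, 1.571, -2.641]
contact_force: [-6.1, -1.1, 5.8]
grip_width: 44.1
t 12.63 avg [601.36 -44.91 166.23] yaw 100.67 shift cm [-0.667 -0.032  0.445] F [-5.8 -1.4  5.3] Mom [-0.033  0.829  0.006] w 44.0
face x_tool at y=0,z=4.7: -12.88 tilt deg (about y, + = uphill side lower) -26.2 other 0.4 3991
face ctr tool [-11.51  -0.35   1.89] spread 0.17
bottom a,b,n -0.46 -0.06 -4.5
flange under a,b,n -0.06 -0.02 1.48
```

```bash
python3 -m handwheel '[[[0.07,0,0.03,0],[0.07,0,0.03,0],[0,0,0,0],[0,0,0,0]]]'
python3 - <<'E'
from h import *
planavg(RIM,2); where('w13')
E
```

```text
time: 13.02
tool_pos: [601.7, -44.8, 165.7]
tcp_rot: [-2.458, 1.57, -2.271]
contact_force: [-8.7, -0.3, 10.4]
grip_width: 44.0
t 13.12 avg [601.65 -44.85 165.65] yaw 100.68 shift cm [-0.725 -0.033  0.416] F [-8.  -2.  11.4] Mom [0.011 1.339 0.133] w 43.9
face x_tool at y=0,z=4.7: -13.21 tilt deg (about y, + = uphill side lower) -27.4 other 0.3 4014
face ctr tool [-11.67  -0.35   1.72] spread 0.14
bottom a,b,n -0.37 -0.06 -4.92
flange under a,b,n -0.09 -0.04 1.07
```

```bash
python3 -m handwheel '[[[-0.06,0,-0.02,0],[0,0,0,0]]]'; python3 -m handwheel '[[[0,0,0,0],[0,0,0,0],[0,0,0,0],[0,0,0,0]]]' 0.58
python3 - <<'E'
from h import *
planavg(RIM,2); where('w14')
E
```

```text
time: 13.33
tool_pos: [601.5, -44.9, 165.8]
tcp_rot: [-2.489, 1.57, -2.303]
contact_force: [-6.7, -1.2, 8.1]
grip_width: 44.3
time: 13.67
tool_pos: [602.6, -45.4, 165.4]
tcp_rot: [-0.684, 1.569, -0.498]
contact_force: [-1.2, -3.9, 4.0]
grip_width: 53.1
t 13.77 avg [602.58 -45.3  165.35] yaw 100.65 shift cm [-0.755  0.029  0.334] F [-0.3  2.1  0.8] Mom [0.375 0.07  0.055] w 53.6
face x_tool at y=0,z=4.7: -13.35 tilt deg (about y, + = uphill side lower) -30.1 other 0.3 4136
face ctr tool [-11.14  -0.35   0.89] spread 0.15
bottom a,b,n -0.58 0.58 -6.14
flange under a,b,n -0.59 0.61 -0.14
```

View pics/w14.png

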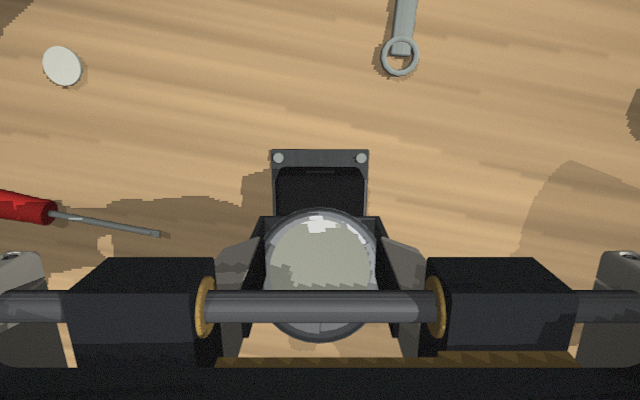

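```bash
python3 -m handwheel '[[[-0.5,0,0,0],[-1.5,0,0,0],[-3,0,0,0],[-2,0,0,0],[0,0,0,0],[0,0,0,0]]]' 0.72
python3 - <<'E'
from h import *
planavg([478.2,259.4,160],3)
p,d,m=cap('wrist','w15'); plan([478.2,259.4,160],138)
cv2.imwrite('pics/w15c.png',cv2.resize(cv2.cvtColor(p,cv2.COLOR_RGB2BGR)[135:295,240:400],None,fx=3.7,fy=3.7,interpolation=cv2.INTER_CUBIC))
y=PSI
C=cloud(m,d); Q=(C-RIM)@np.stack([EX,V,EZ],1); s=(np.hypot(Q[...,0],Q[...,1])<20)&(abs(Q[...,2]-4)<8); P=Q[s]; k=np.linalg.lstsq(np.c_[P[:,:2],np.ones(len(P))],P[:,2],rcond=None)[0]; print('glass face in head frame: slopes deg',np.degrees(k[:2]).round(2),'n',k[2].round(2),len(P))
E
```

```text
time: 14.32
tool_pos: [602.7, -44.3, 235.9]
tcp_rot: [-0.15, 1.568, 0.037]
contact_force: [-0.6, -0.1, -0.0]
grip_width: 66.5
t 14.47 avg [602.05 -44.3  234.72] yaw 100.68 shift cm [ 7.529 32.13  -6.524] F [ 0.2 -0.1  0.5] Mom [0.049 0.093 0.031] w 65.8
t 14.52 p [601.4 -44.4 233.4] yaw_y 100.67 shift cm [ 7.4  32.13 -6.47] rows>= 8.0 norm rows 9.0
turn rad about x -0.651  alt 2.49 q6 -1.958061758628646
glass face in head frame: slopes deg [ 0.1  -0.11] n 4.27 3032
```

View pics/w15c.png

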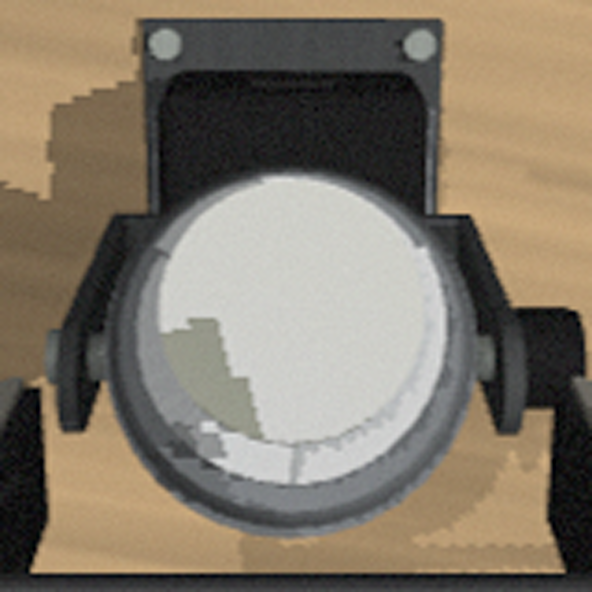

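```bash
python3 -m handwheel '[[[0,3.6,-0.72,0],[0,3.6,-0.72,0],[0,3.6,-0.72,0],[0,3.6,-0.72,0],[1,3.6,-0.72,0],[1,3.6,-0.72,0],[1.5,3.6,-0.72,0],[1.5,3.6,-0.72,0]]]' 1; python3 -m handwheel '[[[1.8,3.3,-0.7,-0.11],[1.8,0,0,-0.11],[1.8,0,0,-0.11],[0,0,0,-0.11],[0,0,0,-0.11],[0,0,0,-0.1],[0,0,0,0],[0,0,0,0]]]'
python3 - <<'E'
from h import *
planavg([478.2,259.4,130],3)
p,d,m=cap('wrist','w16'); plan([478.2,259.4,130],138)
w=warp(p,m,[478.2,259.4,24.],[1,0,0],[0,1,0],40,9); cv2.imwrite('pics/w16m.png',w)
h=cv2.cvtColor(w,cv2.COLOR_BGR2HSV); s=((h[...,1]<45)&(h[...,2]>110)).astype(np.uint8)
print(cv2.minEnclosingCircle(np.argwhere(s)[:,::-1].astype(np.float32)))
E
```

```text
time: 15.18
tool_pos: [490.9, 229.1, 183.8]
tcp_rot: [2.988, 1.57, -3.109]
contact_force: [1.1, -0.3, 0.1]
grip_width: 92.0
time: 15.85
tool_pos: [478.7, 258.7, 130.2]
tcp_rot: [2.569, 1.569, -2.881]
contact_force: [-0.3, -0.4, -0.3]
grip_width: 91.8
t 16.0 avg [478.83 258.69 130.4 ] yaw 137.78 shift cm [0.04  0.095 0.011] F [-0.3  0.5  0.4] Mom [0.117 0.073 0.001] w 91.6
t 16.05 p [479.1 258.7 130.8] yaw_y 137.81 shift cm [ 0.08  0.11 -0.01] rows>= 1.0 norm rows 1.0
turn rad about x -0.003  alt 3.138 q6 -2.0508960008063712
((369.183837890625, 372.2199401855469), 310.31842041015625)
```

View pics/w16m.png

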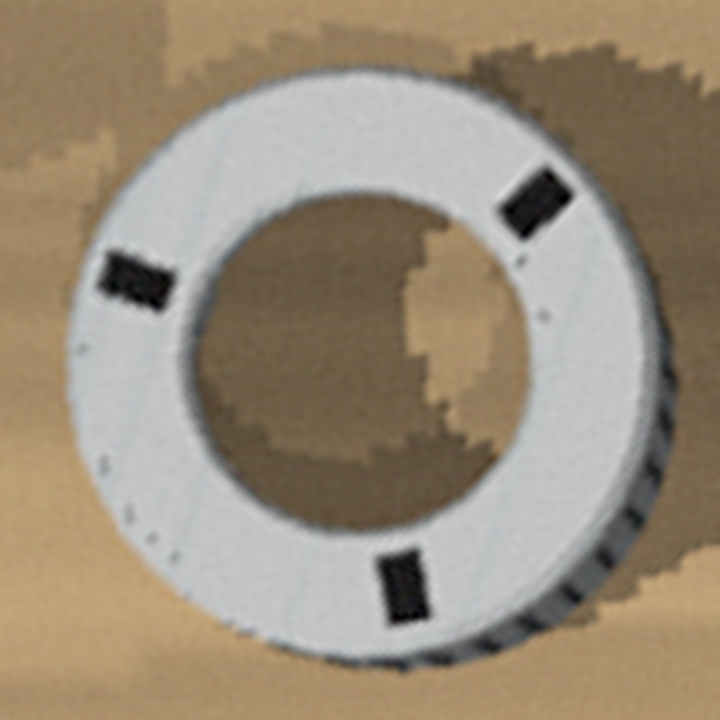

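View pics/w16.png

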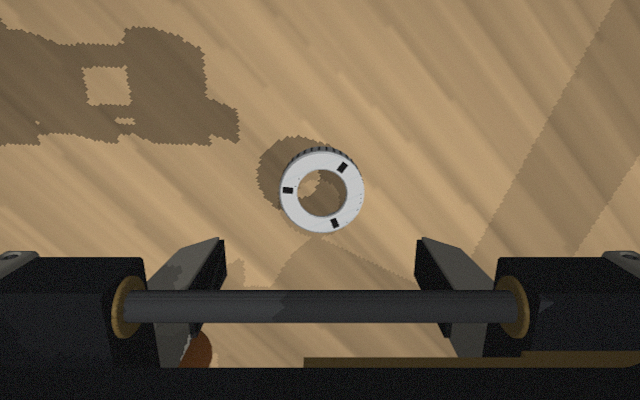

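```bash
python3 -m handwheel '[[[3.5,0.11,0,0],[3.5,0,0,0],[3,0,0,0],[1.4,0,0,0],[0.6,0,0,0],[0,0,0,0],[0,0,0,0]]]'
python3 - <<'E'
from h import *
planavg([477.9,259.4,10],3)
E
```

```text
time: 16.63
tool_pos: [478.9, 259.7, 11.6]
tcp_rot: [-0.439, 1.57, 0.397]
contact_force: [-0.2, 0.2, 0.6]
grip_width: 91.9
t 16.78 avg [479.2  259.84  12.05] yaw 137.9 shift cm [ 0.204  0.067 -0.12 ] F [-0.1 -0.8  0.3] Mom [ 0.076  0.111 -0.04 ] w 91.4
```

```bash
python3 -m handwheel '[[[0.15,0.05,-0.1,0],[0,0,0,0]]]'; python3 -m handwheel '[[[0,0,0,0],[0,0,0,0],[0,0,0,0],[0,0,0,0],[0,0,0,0],[0,0,0,0],[0,0,0,0]]]' 0.4; python3 -m handwheel '[[[-1,0,0,0],[-2,0,0,0],[-4,0,0,0],[-4,0,0,0],[-4,0,0,0],[0,0,0,0],[0,0,0,0]]]'
python3 - <<'E'
from h import *
planavg([477.9,259.4,10],3); p,d,m=cap('wrist','w17')
E
```

```text
time: 16.95
tool_pos: [477.4, 259.2, 10.1]
tcp_rot: [-0.416, 1.57, 0.42]
contact_force: [0.5, -0.1, 0.4]
grip_width: 91.9
time: 17.53
tool_pos: [477.3, 259.1, 9.5]
tcp_rot: [-0.205, 1.571, 0.632]
contact_force: [-0.7, -0.9, 0.5]
grip_width: 65.5
time: 18.12
tool_pos: [478.5, 259.6, 162.5]
tcp_rot: [-0.465, 1.565, 0.372]
contact_force: [-0.2, -0.7, -2.3]
grip_width: 65.7
t 18.27 avg [477.44 259.2  160.6 ] yaw 137.91 shift cm [15.06  -0.041  0.082] F [-0.2 -0.7 -0.5] Mom [0.085 0.055 0.001] w 65.5
```

View pics/w17.png

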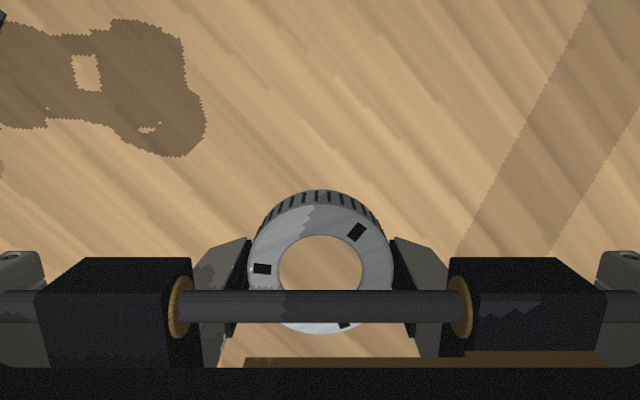

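```bash
cat >> h.py <<'E'
def ring_tool(name,verbose=True,xr=(-45,10),ri=19,ro=33):
    """fit lip top plane in tool frame from wrist depth, then centre by hole/outline in plane"""
    p,d,m,T,Rt,t=glass_in_tool(name); g=cv2.cvtColor(p,cv2.COLOR_RGB2HSV)
    sel=np.zeros((400,640),bool); sel[190:290,245:398]=1
    sel&=(T[...,0]>xr[0])&(T[...,0]<xr[1])&(g[...,1]<70)&(d>0)&(g[...,2]>70)
    P=T[sel]; best=None; rng=np.random.default_rng(0)
    for i in range(400):   # ransac plane
        q=P[rng.choice(len(P),3,replace=False)]; n=np.cross(q[1]-q[0],q[2]-q[0]); L=np.linalg.norm(n)
        if L<30: continue
        n/=L; 
        if n[0]<0:n=-n
        if n[0]<.75: continue
        c=(abs((P-q[0])@n)<.8).sum()
        if best is None or c>best[0]: best=(c,n,q[0])
    I=P[abs((P-best[2])@best[1])<1.0]; A=np.c_[I[:,1:],np.ones(len(I))]; k=np.linalg.lstsq(A,I[:,0],rcond=None)[0]
    n=np.array([1,-k[0],-k[1]]); n/=np.linalg.norm(n)
    f=np.array([k[1],0,1]); f/=np.linalg.norm(f); s=np.cross(n,f); s*=np.sign(s[1])
    O=np.array([k[2],0,0]); X=(I-O)@np.stack([f,s],1)
    # outer: for angle bins, extreme radius; fit with centre unknown using annulus score
    best=None
    for a in np.arange(-12,12.1,.25):
        for b in np.arange(-4,4.1,.25):
            r=np.hypot(X[:,0]-a,X[:,1]-b); sc=((r>ri)&(r<ro)).sum()-2*((r<ri-.3)|(r>ro+.3)).sum()
            if best is None or sc>best[0]: best=(sc,[(a,b)])
            elif sc==best[0]: best[1].append((a,b))
    ab=np.mean(best[1],0); c=O+f*ab[0]+s*ab[1]
    print(name,'lip top ctr tool',c.round(2),'tilt about y',np.degrees(np.arctan(k[1])).round(2),'other',np.degrees(np.arctan(k[0])).round(2),len(I),'inl frac',(best[0]/len(I)).round(3))
    return c,n,k
E
python3 - <<'E'
from h import *
ring_tool('w17')
E
```

```text
w17 lip top ctr tool [-15.06  -0.5    1.  ] tilt about y -0.06 other -0.08 5300 inl frac 0.995
```

```bash
python3 -m handwheel '[[[-2,0,0,0.11],[-2,0,0,0.11],[-2,0,0,0.11],[0,0,0,0.11],[0,0,0,0.11],[0,0,0,0.1],[0,0,0,0],[0,0,0,0]]]'
python3 - <<'E'
from h import *
M=np.stack([-W,V,U],1); T=RIM+2.9*U+16.4*W-M@np.array([8.94,-.4,1.]); print(T); planavg(T,3); plan(T,100.7)
E
```

```text
time: 18.98
tool_pos: [476.8, 258.9, 218.1]
tcp_rot: [-2.983, 1.568, -2.794]
contact_force: [-0.4, -0.1, -1.4]
grip_width: 65.7
[607.59269767 -43.65418831 198.24      ]
t 19.13 avg [476.93 258.95 218.36] yaw 100.8 shift cm [  2.01  -32.171   7.17 ] F [ 0.5  0.3 -0.7] Mom [0.11  0.012 0.007] w 65.6
t 19.13 p [477.1 259.  218.8] yaw_y 100.8 shift cm [  2.06 -32.18   7.15] rows>= 8.0 norm rows 9.0
turn rad about x 0.002  alt -3.14 q6 -1.4030676948827023
```

```bash
python3 -m handwheel '[[[0,-3.6,0.8,0],[0,-3.6,0.8,0],[0,-3.6,0.8,0],[0,-3.6,0.8,0],[0,-3.6,0.8,0],[0,-3.6,0.8,0],[0,-3.6,0.8,0],[0,-3.6,0.8,0]]]'; python3 -m handwheel '[[[0.5,-2,0.5,0],[0.5,-1.4,0.3,0],[0,0,0,0],[0,0,0,0],[0,0,0,0],[0,0,0,0]]]'
python3 - <<'E'
from h import *
M=np.stack([-W,V,U],1); T=RIM+2.9*U+16.4*W-M@np.array([8.94,-.4,1.]);planavg(T,4); p,d,m=cap('wrist','w18'); ring_tool('w18')
E
```

```text
time: 19.8
tool_pos: [593.8, -13.9, 219.2]
tcp_rot: [2.294, 1.57, 2.482]
contact_force: [1.0, 0.3, -0.8]
grip_width: 65.9
time: 20.3
tool_pos: [607.4, -42.5, 209.7]
tcp_rot: [1.015, 1.57, 1.203]
contact_force: [0.0, 0.6, 0.0]
grip_width: 65.4
t 20.5 avg [607.47 -42.64 209.85] yaw 100.75 shift cm [ 1.161 -0.101 -0.008] F [-1.  -0.7 -0.4] Mom [0.057 0.066 0.004] w 65.9
w18 lip top ctr tool [-14.95  -0.5    1.  ] tilt about y 0.07 other -0.15 5331 inl frac 0.994
```

View pics/w18.png

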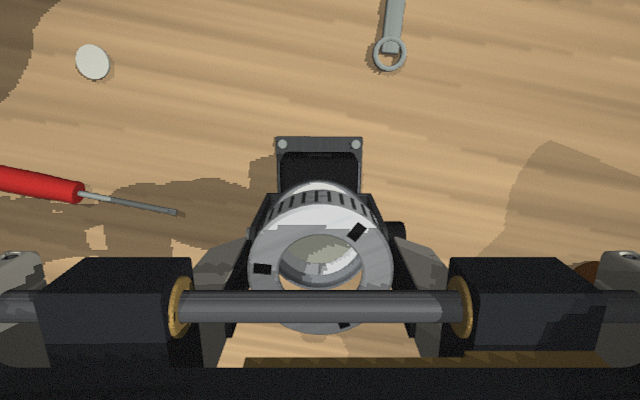

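```bash
python3 -m handwheel '[[[1,-0.1,0,0],[0.8,0,0,0],[0.6,0,0,0],[0,0,0,0],[0,0,0,0],[0,0,0,0]]]'
python3 - <<'E'
from h import *
M=np.stack([-W,V,U],1); T=RIM+2.9*U+1.4*W-M@np.array([8.94,-.4,1.]);planavg(T,3);
E
```

```text
time: 21.05
tool_pos: [607.8, -45.1, 185.4]
tcp_rot: [2.494, 1.571, 2.681]
contact_force: [-0.1, 0.1, -0.4]
grip_width: 65.3
t 21.2 avg [607.9  -45.05 185.52] yaw 100.66 shift cm [ 0.228  0.143 -0.005] F [-0.2 -0.5 -1. ] Mom [ 0.006 -0.031  0.015] w 65.8
```

```bash
cat >> h.py <<'E'
def bolts(name):
    p,d,m,T,Rt,t=glass_in_tool(name); g=cv2.cvtColor(p[125:180,255:385],cv2.COLOR_RGB2GRAY)
    c=cv2.HoughCircles(cv2.resize(g,None,fx=4,fy=4,interpolation=cv2.INTER_CUBIC),cv2.HOUGH_GRADIENT,1,150,param1=80,param2=12,minRadius=10,maxRadius=28)
    out=[]
    for x,y,r in c[0][:2]:
        u,v=x/4+255,y/4+125; dd=np.median(d[int(v)-2:int(v)+3,int(u)-2:int(u)+3]); X=Rt@(np.array([(u-m['cx'])/m['fx'],(v-m['cy'])/m['fy'],1])*dd)+t; out.append(X); 
    out=sorted(out,key=lambda q:q[1]); print(name,[q.round(1) for q in out],'mid',np.mean(out,0).round(2),'yaw',np.degrees(np.arctan2(out[1][2]-out[0][2],out[1][1]-out[0][1])).round(2))
E
python3 - <<'E'
from h import *
cap('wrist','w19')
for n in ['w2','w11','w12','w13','w18','w19']: 
    try: bolts(n)
    except Exception as e: print(n,e)
E
```

```text
w2 [array([221.9, -31.6,  -6.4]), array([222. ,  42.2,  -6.1])] mid [221.95   5.31  -6.28] yaw 0.23
w11 [array([160.1, -37.5, -15.5]), array([160.2,  36.5, -15.1])] mid [160.13  -0.51 -15.28] yaw 0.36
w12 [array([158.7, -37.4, -15.3]), array([159.2,  36.6, -15.5])] mid [158.95  -0.38 -15.41] yaw -0.11
w13 [array([158.5, -37.6, -15.8]), array([158. ,  35.8, -17.5])] mid [158.27  -0.9  -16.68] yaw -1.31
w18 [array([202.8, -37.7, -22.4]), array([202.8,  36.1, -22.1])] mid [202.83  -0.8  -22.23] yaw 0.2
w19 [array([178.3, -36. , -22.5]), array([178.8,  37.8, -22. ])] mid [178.55   0.91 -22.26] yaw 0.43
```

```bash
python3 -m handwheel '[[[0.1,0.14,0,0],[0.1,0,0,0],[0.1,0,0,0],[0,0,0,0],[0,0,0,0]]]'; python3 -m handwheel '[[[0.1,0,-0.05,0],[0.1,0,-0.05,0],[0,0,0,0]]]'
python3 - <<'E'
from h import *
M=np.stack([-W,V,U],1); T=RIM+2.9*U+1.4*W-M@np.array([8.94,-.4,1.]);planavg(T,3); cap('wrist','w20'); ring_tool('w20'); bolts('w20')
E
```

```text
time: 21.67
tool_pos: [607.5, -43.4, 182.7]
tcp_rot: [0.782, 1.57, 0.968]
contact_force: [-1.8, 0.6, 1.6]
grip_width: 65.7
time: 21.92
tool_pos: [607.0, -43.5, 181.4]
tcp_rot: [0.01, 1.569, 0.196]
contact_force: [-2.0, 1.8, 6.1]
grip_width: 65.4
t 22.07 avg [607.   -43.49 181.4 ] yaw 100.68 shift cm [-0.184 -0.027  0.056] F [-2.4  2.7  6. ] Mom [0.505 0.159 0.021] w 65.4
w20 lip top ctr tool [-14.99  -0.5    0.75] tilt about y -2.25 other 0.14 5370 inl frac 0.993
w20 [array([173.9, -37.7, -22.4]), array([174. ,  36. , -21.4])] mid [173.95  -0.85 -21.89] yaw 0.74
```

```bash
python3 -m handwheel '[[[0.12,-0.02,-0.06,0],[0.12,0,-0.06,0],[0.12,0,-0.06,0],[0,0,0,0]]]'
python3 - <<'E'
from h import *
planavg(RIM,2); cap('wrist','w21'); ring_tool('w21')
E
```

```text
time: 22.45
tool_pos: [605.4, -43.8, 177.9]
tcp_rot: [0.08, 1.568, 0.266]
contact_force: [-1.6, 3.0, 6.6]
grip_width: 65.8
t 22.55 avg [605.45 -43.8  177.93] yaw 100.68 shift cm [ 0.503 -0.066  0.021] F [-1.9  3.   6.5] Mom [0.678 0.035 0.084] w 65.6
w21 lip top ctr tool [-15.23  -0.5   -0.  ] tilt about y -9.21 other 0.23 5380 inl frac 0.995
```

```bash
python3 -m handwheel '[[[0.12,0,-0.05,0],[0.12,0,-0.05,0],[0.12,0,-0.04,0],[0.12,0,-0.04,0],[0,0,0,0]]]'
python3 - <<'E'
from h import *
planavg(RIM,2); cap('wrist','w22'); c,n,k=ring_tool('w22'); M=np.stack([-W,V,U],1); q=pose()[0]
for nm,h in (('lip top',0),('bottom',24)):
    r=q+M@(c+h*n)-RIM; print(nm,'a,b,n',(r@EX).round(2),(r@V).round(2),(r@EZ).round(2))
E
```

```text
time: 23.02
tool_pos: [603.9, -44.3, 173.1]
tcp_rot: [-0.062, 1.568, 0.125]
contact_force: [0.3, 2.9, 6.2]
grip_width: 65.6
t 23.12 avg [603.94 -44.29 173.09] yaw 100.68 shift cm [ 0.019 -0.045  0.181] F [-0.2  1.9  5.5] Mom [ 0.585 -0.119  0.068] w 65.4
w22 lip top ctr tool [-15.28  -0.25  -0.95] tilt about y -18.6 other -0.01 5520 inl frac 0.994
lip top a,b,n 5.37 0.21 14.8
bottom a,b,n 0.62 0.21 -8.73
```

View pics/w22.png

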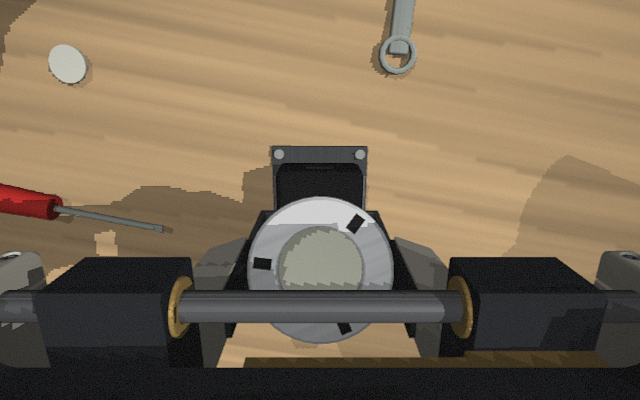

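```bash
python3 -m handwheel '[[[0.11,-0.02,-0.04,0],[0.11,0,-0.04,0],[0.11,0,-0.04,0],[0.11,0,-0.04,0],[0,0,0,0]]]'
cat >> h.py <<'E'
def ringwhere(name):
    planavg(RIM,2); cap('wrist',name); c,n,k=ring_tool(name); M=pose()[1]; q=pose()[0]
    for nm,h in (('lip top',0),('bottom',24)):
        r=q+M@(c+h*n)-RIM; print(nm,'a,b,n',(r@EX).round(2),(r@V).round(2),(r@EZ).round(2))
E
python3 - <<'E'
from h import *
ringwhere('w23')
E
```

```text
time: 23.58
tool_pos: [602.8, -45.1, 168.9]
tcp_rot: [-0.212, 1.567, -0.025]
contact_force: [0.9, 1.4, 7.4]
grip_width: 65.7
t 23.68 avg [602.8  -45.05 168.9 ] yaw 100.67 shift cm [-0.399  0.008  0.309] F [0.6 1.3 6.7] Mom [ 0.441 -0.256  0.013] w 65.8
w23 lip top ctr tool [-15.11  -0.25  -1.81] tilt about y -25.51 other 0.24 5462 inl frac 0.996
lip top a,b,n 1.27 -0.32 12.1
bottom a,b,n -0.51 -0.43 -11.84
```

```bash
python3 -m handwheel '[[[0.1,0.02,-0.02,0],[0.1,0,-0.01,0],[0,0,0,0]]]'
python3 - <<'E'
from h import *
ringwhere('w24')
E
```

```text
time: 23.98
tool_pos: [602.6, -45.1, 166.9]
tcp_rot: [-0.258, 1.566, -0.072]
contact_force: [0.3, 2.0, 6.3]
grip_width: 65.6
t 24.08 avg [602.57 -45.05 166.96] yaw 100.66 shift cm [-0.592  0.003  0.331] F [1.  1.2 5.5] Mom [ 0.319 -0.347  0.027] w 65.9
w24 lip top ctr tool [-15.05  -0.25  -1.97] tilt about y -28.96 other 0.41 5499 inl frac 0.993
lip top a,b,n -0.01 -0.26 10.58
bottom a,b,n -0.35 -0.43 -13.41
```

View pics/w24.png

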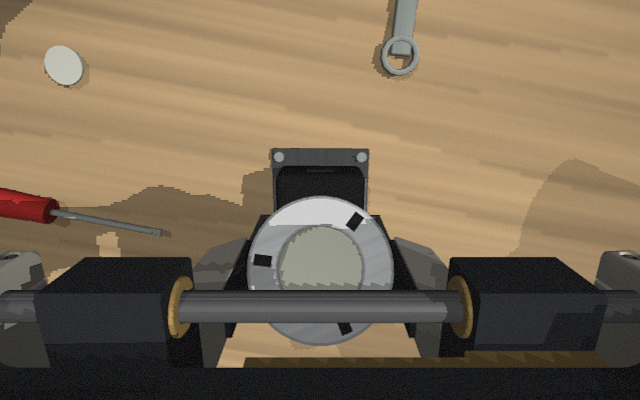

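```bash
python3 -m handwheel '[[[0.03,0,0.01,0.09],[0.03,0,0.01,0.09],[0,0,0,0]]]'; python3 -m handwheel '[[[0.03,0,0.01,0.09],[0.03,0,0.01,0.09],[0,0,0,0]]]'
python3 - <<'E'
from h import *
ringwhere('w25')
E
```

```text
time: 24.38
tool_pos: [602.3, -44.0, 167.2]
tcp_rot: [0.269, 1.567, 0.272]
contact_force: [-2.9, 4.5, 11.4]
grip_width: 65.4
time: 24.63
tool_pos: [603.1, -43.3, 168.0]
tcp_rot: [0.533, 1.564, 0.355]
contact_force: [-4.1, 7.2, 20.2]
grip_width: 65.7
t 24.73 avg [603.08 -43.29 168.02] yaw 79.99 shift cm [-0.487 -0.06   0.289] F [-3.6  8.3 19.3] Mom [ 1.65   0.545 -0.54 ] w 65.7
w25 lip top ctr tool [-15.25  -0.5   -2.01] tilt about y -26.51 other 0.06 5478 inl frac 0.995
lip top a,b,n 1.18 1.77 11.29
bottom a,b,n -0.73 -2.02 -12.34
```

View pics/w25.png

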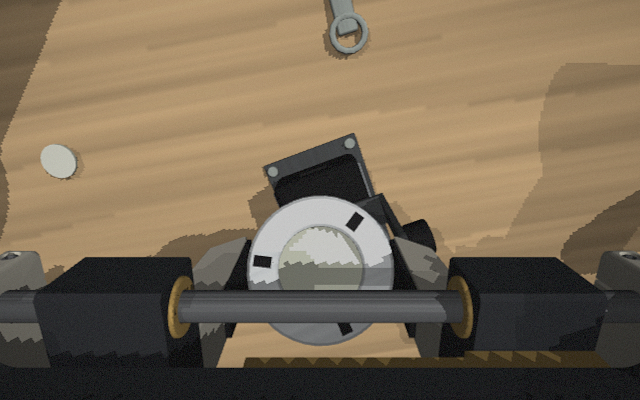

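```bash
python3 -m handwheel '[[[0,0,0,0],[0,0,0,0],[0,0,0,0]]]' 0.76
cat >> h.py <<'E'
def ringhead(name,show=None,take=True):
    """ring pose in the head frame from a wrist picture (depth plane of lip top) + warped view, up=EX, left=V"""
    if take: p,d,m=cap('wrist',name)
    else: p,d,m=load(name)
    C=cloud(m,d); Q=(C-RIM)@np.stack([EX,V,EZ],1); g=cv2.cvtColor(p,cv2.COLOR_RGB2HSV)
    r=np.hypot(Q[...,0],Q[...,1]); s=(r>19.5)&(r<32)&(Q[...,2]>3)&(Q[...,2]<18)&(g[...,1]<70)&(g[...,2]>80); P=Q[s]
    for i in range(5):
        A=np.c_[P[:,:2],np.ones(len(P))]; k=np.linalg.lstsq(A,P[:,2],rcond=None)[0]; e=abs(P[:,2]-A@k); P=P[e<max(.8,np.percentile(e,80))]
    w=warp(p,m,RIM+k[2]*EZ,EX+k[0]*EZ,V+k[1]*EZ,38,9); cv2.imwrite(f'pics/{name}h.png',w[:600] if 0 else cv2.resize(w,(600,600)))
    gray=cv2.cvtColor(w,cv2.COLOR_BGR2GRAY); c0=w.shape[0]/2
    yy,xx=np.mgrid[:w.shape[0],:w.shape[0]]; a=(c0-yy)/9; b=(c0-xx)/9; rr=np.hypot(a,b); dk=((gray<45)&(rr>20)&(rr<31)).astype(np.uint8)
    n_,lab,st,ce=cv2.connectedComponentsWithStats(dk); an=[]
    for i in range(1,n_):
        if 400<st[i,4]<2500: an.append((np.degrees(np.arctan2((c0-ce[i][0]),(c0-ce[i][1]))).round(1),int(st[i,4])))
    print(name,'t',round(bot.get_obs()['time'],2),'lip top n at axis',k[2].round(2),'slopes deg a,b',np.degrees(k[:2]).round(2),len(P),'notch angles',an,'mod120',[ (x[0]%120).round(1) for x in an])
E
python3 - <<'E'
from h import *
for n in ['w24','w25']: ringhead(n,take=False)
ringhead('w26'); planavg(RIM,1)
E
```

```text
time: 25.03
tool_pos: [602.0, -44.6, 164.6]
tcp_rot: [0.601, 1.569, 0.427]
contact_force: [0.8, 3.5, 2.8]
grip_width: 69.7
w24 t 25.03 lip top n at axis 10.75 slopes deg a,b [-0.64 -0.32] 5514 notch angles [(np.float64(22.8), 1688), (np.float64(68.2), 826), (np.float64(-68.2), 746)] mod120 [np.float64(22.8), np.float64(68.2), np.float64(51.8)]
w25 t 25.03 lip top n at axis 11.84 slopes deg a,b [-4.42 -9.05] 5007 notch angles [(np.float64(8.4), 1730), (np.float64(48.7), 649), (np.float64(-104.6), 2287), (np.float64(-115.2), 2401), (np.float64(120.9), 2446)] mod120 [np.float64(8.4), np.float64(48.7), np.float64(15.4), np.float64(4.8), np.float64(0.9)]
w26 t 25.08 lip top n at axis 12.37 slopes deg a,b [-5.02 -9.63] 5336 notch angles [(np.float64(54.7), 626), (np.float64(-91.2), 589), (np.float64(-110.2), 1043), (np.float64(-115.5), 2223), (np.float64(119.6), 2436)] mod120 [np.float64(54.7), np.float64(28.8), np.float64(9.8), np.float64(4.5), np.float64(119.6)]
t 25.13 avg [601.92 -44.65 164.37] yaw 80.04 shift cm [-0.853  0.092  0.378] F [1.3 3.4 2.5] Mom [ 0.798 -0.296 -0.037] w 69.7
```

View pics/w26h.png

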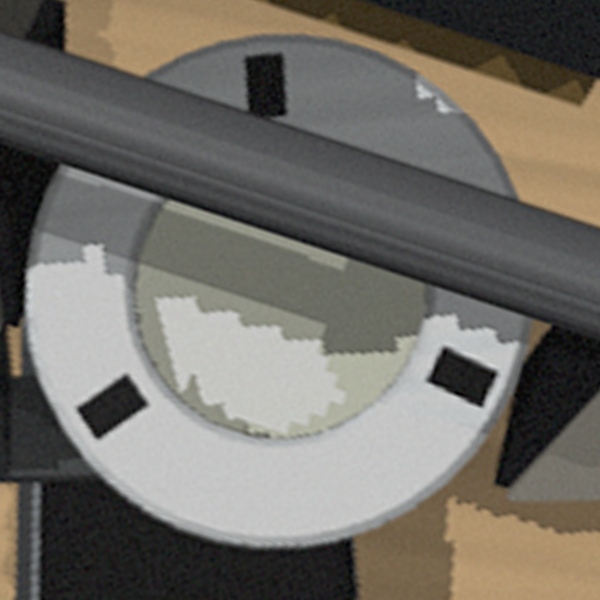

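```bash
python3 -m handwheel '[[[0,0,0,0],[0,0,0,0],[0,0,0,0]]]' 0.4; python3 -m handwheel '[[[0,0,0,-0.12],[0,0,0,-0.12],[0,0,0,-0.12],[0,0,0,0]]]'
python3 - <<'E'
from h import *
ringhead('w27'); planavg(RIM,2)
E
```

```text
time: 25.38
tool_pos: [602.0, -43.2, 164.3]
tcp_rot: [1.475, 1.568, 1.301]
contact_force: [2.5, 9.2, 3.1]
grip_width: 65.8
time: 25.72
tool_pos: [601.5, -45.5, 163.9]
tcp_rot: [-2.773, 1.57, -2.583]
contact_force: [1.1, 1.4, 1.8]
grip_width: 65.9
w27 t 25.77 lip top n at axis 11.93 slopes deg a,b [-3.04 -0.25] 6116 notch angles [(np.float64(-74.1), 753), (np.float64(74.5), 761)] mod120 [np.float64(45.9), np.float64(74.5)]
t 25.87 avg [601.44 -45.25 163.94] yaw 100.46 shift cm [-0.896  0.004  0.443] F [0.6 1.4 1.1] Mom [ 0.178 -0.177  0.111] w 65.7
```

View pics/w27h.png

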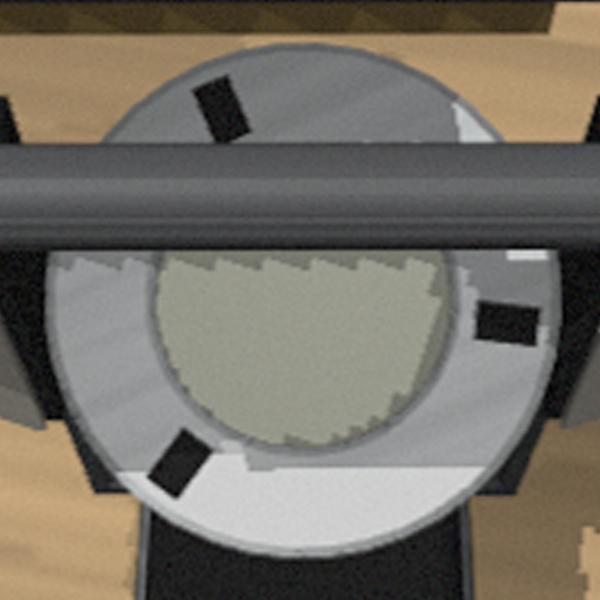

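```bash
python3 -m handwheel '[[[0,0,0,0],[0,0,0,0],[-0.6,0,0,0],[-0.6,0,0,-0.09],[0,0,0,-0.09],[0,0,0,0]]]' 0.8
python3 - <<'E'
from h import *
ringhead('w28'); planavg(RIM-4.5*U+4.*W,2)
E
```

```text
time: 26.37
tool_pos: [601.7, -45.2, 177.1]
tcp_rot: [-0.776, 1.57, -0.407]
contact_force: [-0.0, -0.1, -0.1]
grip_width: 74.0
w28 t 26.42 lip top n at axis 10.48 slopes deg a,b [0.1  0.24] 4489 notch angles [(np.float64(-46.5), 1109), (np.float64(64.4), 1098)] mod120 [np.float64(73.5), np.float64(64.4)]
t 26.52 avg [601.54 -45.06 176.67] yaw 110.81 shift cm [-0.023 -0.011 -0.021] F [ 0.1 -0.6 -0.6] Mom [ 0.067  0.001 -0.032] w 73.3
```

View pics/w28.png

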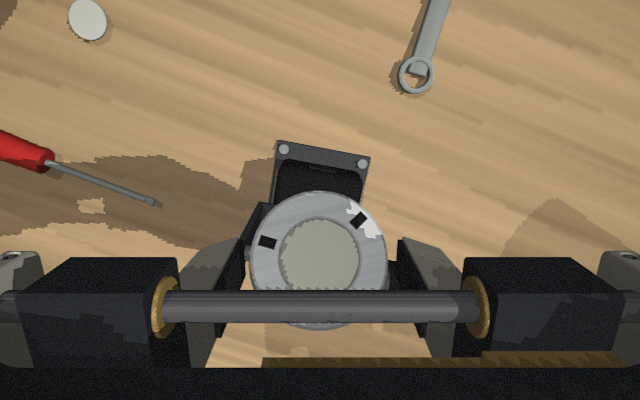

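```bash
python3 -m handwheel '[[[0,0,0,0],[0,0,0,0],[0,0,0,0],[0,0,0,0]]]' 0.4; python3 -m handwheel '[[[0.03,0,0.01,0.117],[0.03,0,0.01,0.117],[0.03,0,0.01,0.117],[0,0,0,0]]]'
python3 - <<'E'
from h import *
ringhead('w29'); planavg(RIM-4.5*U+4.*W,2)
E
```

```text
time: 26.85
tool_pos: [601.6, -45.2, 176.4]
tcp_rot: [-2.18, 1.571, -1.814]
contact_force: [0.7, -1.5, -1.1]
grip_width: 64.9
time: 27.18
tool_pos: [601.9, -43.4, 177.7]
tcp_rot: [0.978, 1.568, 0.987]
contact_force: [-6.0, 5.0, 13.9]
grip_width: 65.0
w29 t 27.23 lip top n at axis 11.86 slopes deg a,b [-4.07 -8.68] 4192 notch angles [(np.float64(45.6), 896), (np.float64(-63.9), 827), (np.float64(-98.1), 868), (np.float64(-113.5), 2380), (np.float64(121.8), 2364)] mod120 [np.float64(45.6), np.float64(56.1), np.float64(21.9), np.float64(6.5), np.float64(1.8)]
t 27.33 avg [601.77 -43.44 177.77] yaw 90.83 shift cm [ 0.086 -0.179 -0.042] F [-5.1  5.1 13.2] Mom [ 1.025  0.963 -0.272] w 64.8
```

View pics/w29h.png

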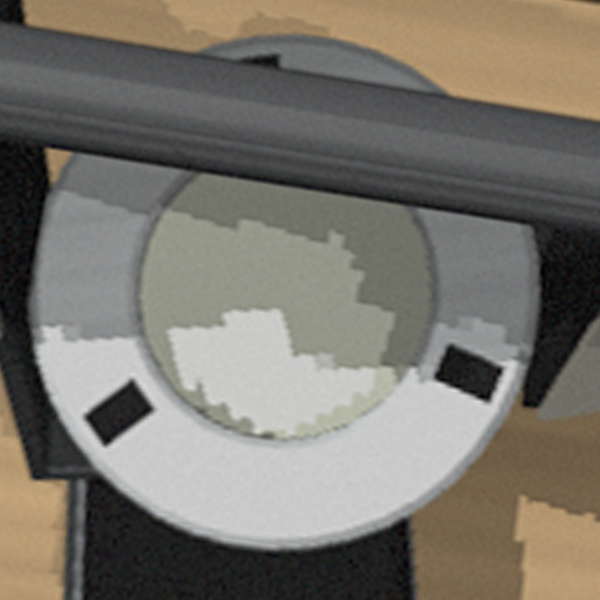

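```bash
python3 -m handwheel '[[[0,0,0,0],[0,0,0,0],[0,0,0,0]]]' 0.8
python3 - <<'E'
from h import *
ringhead('w30'); planavg(RIM-4.5*U+4.*W,2)
E
```

```text
time: 27.58
tool_pos: [601.8, -44.8, 175.4]
tcp_rot: [2.668, 1.571, 2.684]
contact_force: [-0.5, -0.5, 0.9]
grip_width: 73.3
w30 t 27.63 lip top n at axis 12.62 slopes deg a,b [-4.56 -9.73] 4136 notch angles [(np.float64(10.1), 808), (np.float64(49.5), 868), (np.float64(-79.0), 1911), (np.float64(-114.5), 2116), (np.float64(120.9), 2330)] mod120 [np.float64(10.1), np.float64(49.5), np.float64(41.0), np.float64(5.5), np.float64(0.9)]
t 27.73 avg [601.79 -44.94 175.18] yaw 90.86 shift cm [-0.172 -0.029 -0.042] F [-0.1  1.1  0.4] Mom [ 0.027 -0.051  0.013] w 73.3
```

View pics/w30h.png

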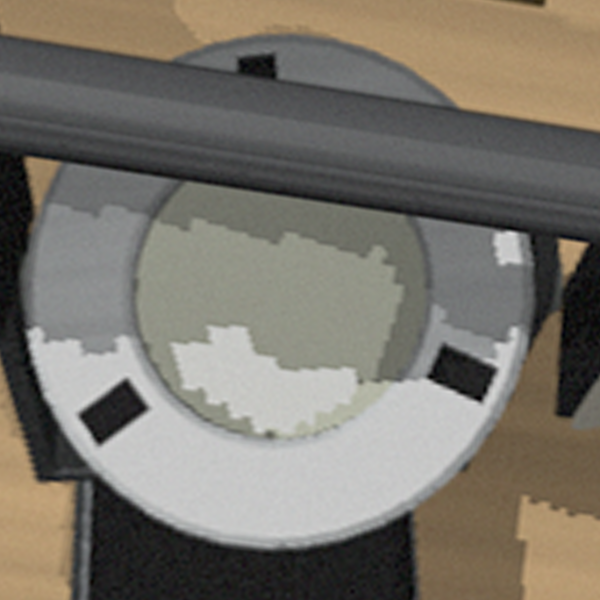

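```bash
python3 -m handwheel '[[[0,0,0,0],[0,0,0,0],[0,0,0,0],[0,0,0,0]]]' 0.4; python3 -m handwheel '[[[0,0,0,-0.117],[0,0,0,-0.117],[0,0,0,-0.117],[0,0,0,0]]]';  python3 -m handwheel '[[[0,0,0,0],[0,0,0,0],[0,0,0,0]]]' 0.8
python3 - <<'E'
from h import *
ringhead('w31'); planavg(RIM-4.5*U-9.*W,2)
E
```

```text
time: 28.07
tool_pos: [601.6, -43.5, 175.3]
tcp_rot: [1.88, 1.568, 1.895]
contact_force: [0.0, 5.3, 0.6]
grip_width: 65.7
time: 28.4
tool_pos: [601.8, -45.0, 175.2]
tcp_rot: [2.819, 1.57, -3.094]
contact_force: [-0.3, -0.1, -0.0]
grip_width: 65.4
time: 28.65
tool_pos: [602.0, -44.9, 175.5]
tcp_rot: [0.254, 1.571, 0.618]
contact_force: [-0.6, 0.4, 0.5]
grip_width: 72.9
w31 t 28.7 lip top n at axis 10.5 slopes deg a,b [ 0.17 -0.04] 4730 notch angles [(np.float64(-48.7), 1043), (np.float64(65.8), 1125)] mod120 [np.float64(71.3), np.float64(65.8)]
t 28.8 avg [601.96 -44.93 175.55] yaw 110.92 shift cm [ 1.165 -0.008 -0.065] F [ 0.4 -0.3 -0.6] Mom [ 0.12   0.037 -0.007] w 73.4
```

View pics/w31h.png

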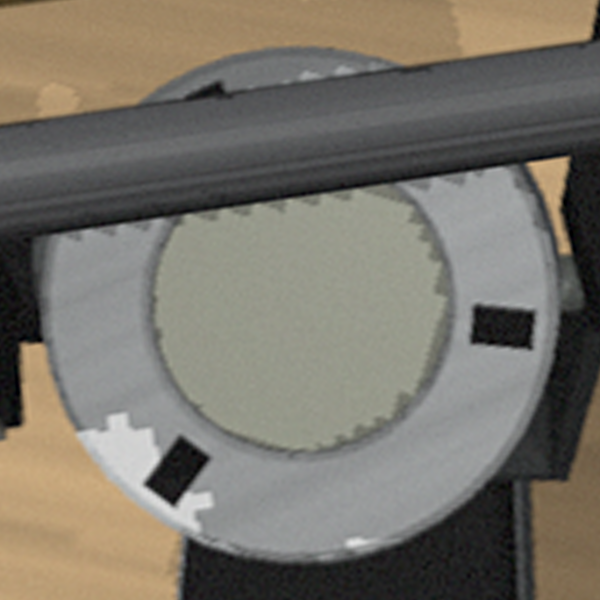

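```bash
sed -i 's/if 400<st\[i,4\]<2500:/if 2300<st[i,4]<4500 and max(st[i,2:4])<95:/' h.py; python3 -m handwheel '[[[0.5,0,0,0.04],[0.6,0,-0.05,0],[0,0,0,0]]]'; python3 -m handwheel '[[[0,0,0,0],[0,0,0,0],[0,0,0,0],[0,0,0,0]]]' 0.4
python3 - <<'E'
from h import *
ringhead('w32'); planavg(RIM-4.5*U-9.*W,1)
E
```

```text
time: 29.05
tool_pos: [600.7, -45.0, 163.2]
tcp_rot: [2.582, 1.569, 2.909]
contact_force: [-1.1, 0.1, -0.1]
grip_width: 73.5
time: 29.38
tool_pos: [601.5, -45.2, 164.6]
tcp_rot: [-0.594, 1.571, -0.267]
contact_force: [1.4, -1.5, -1.7]
grip_width: 65.7
w32 t 29.43 lip top n at axis 10.72 slopes deg a,b [ 0.22 -0.02] 5881 notch angles [(np.float64(25.0), 2790), (np.float64(-97.0), 2634), (np.float64(143.4), 2672)] mod120 [np.float64(25.0), np.float64(23.0), np.float64(23.4)]
t 29.48 avg [601.51 -45.15 164.61] yaw 108.69 shift cm [ 0.071 -0.004 -0.015] F [ 0.3 -1.1 -1.7] Mom [-0.1    0.004 -0.046] w 65.9
```

```bash
python3 -m handwheel '[[[0.03,0,0.01,0.12],[0,0,0,0]]]'; python3 -m handwheel '[[[0,0,0,0],[0,0,0,0]]]' 0.76
python3 - <<'E'
from h import *
ringhead('w33'); planavg(RIM-4.5*U-9.*W,1)
E
```

```text
time: 29.65
tool_pos: [601.0, -45.0, 164.7]
tcp_rot: [2.86, 1.57, 3.062]
contact_force: [-2.4, 0.1, 2.6]
grip_width: 66.1
time: 29.82
tool_pos: [601.9, -45.0, 164.4]
tcp_rot: [-0.119, 1.57, 0.09]
contact_force: [0.5, 0.5, 0.4]
grip_width: 69.4
w33 t 29.87 lip top n at axis 10.16 slopes deg a,b [0.25 0.27] 5642 notch angles [(np.float64(17.2), 2641), (np.float64(-104.3), 2650), (np.float64(140.0), 2642)] mod120 [np.float64(17.2), np.float64(15.7), np.float64(20.0)]
t 29.92 avg [601.88 -44.96 164.29] yaw 101.91 shift cm [ 0.039 -0.016 -0.055] F [0.7 0.1 0.5] Mom [0.083 0.026 0.044] w 69.6
```

```bash
python3 -m handwheel '[[[0,0,0,0],[0,0,0,0],[0,0,0,0],[0.03,0,0.01,0.12],[0,0,0,0]]]' 0.4; python3 -m handwheel '[[[0,0,0,0],[0,0,0,0],[0,0,0,-0.12],[0,0,0,0]]]' 0.76
python3 - <<'E'
from h import *
ringhead('w34'); planavg(RIM-4.5*U-9.*W,1)
E
```

```text
time: 30.33
tool_pos: [601.6, -44.5, 164.7]
tcp_rot: [1.125, 1.57, 1.206]
contact_force: [-2.2, 1.8, 6.7]
grip_width: 65.8
time: 30.67
tool_pos: [601.6, -45.1, 163.7]
tcp_rot: [3.037, 1.571, -3.035]
contact_force: [0.2, 0.3, 0.8]
grip_width: 70.0
w34 t 30.72 lip top n at axis 9.72 slopes deg a,b [0.18 0.21] 5645 notch angles [(np.float64(10.3), 2777), (np.float64(-111.0), 2644), (np.float64(133.1), 2652)] mod120 [np.float64(10.3), np.float64(9.0), np.float64(13.1)]
t 30.77 avg [601.61 -45.09 163.69] yaw 101.65 shift cm [-0.021 -0.009 -0.025] F [-0.5 -0.  -0.8] Mom [ 0.099  0.037 -0.006] w 69.7
```

```bash
python3 -m handwheel '[[[0,0,0,0],[0,0,0,0],[0,0,0,0],[0.03,0,0.01,0.12],[0,0,0,0]]]' 0.4; python3 -m handwheel '[[[0,0,0,0],[0,0,0,0],[0,0,0,-0.12],[0,0,0,0]]]' 0.76
python3 - <<'E'
from h import *
ringhead('w35'); planavg(RIM-4.5*U-9.*W,1)
E
```

```text
time: 31.18
tool_pos: [601.6, -44.6, 164.2]
tcp_rot: [1.546, 1.57, 1.626]
contact_force: [-1.9, 1.5, 3.5]
grip_width: 65.7
time: 31.52
tool_pos: [601.7, -45.1, 163.4]
tcp_rot: [-2.711, 1.571, -2.5]
contact_force: [0.1, 0.3, 0.1]
grip_width: 69.6
w35 t 31.57 lip top n at axis 9.25 slopes deg a,b [0.04 0.19] 5694 notch angles [(np.float64(3.1), 2779), (np.float64(-117.0), 2646), (np.float64(126.8), 2665)] mod120 [np.float64(3.1), np.float64(3.0), np.float64(6.8)]
t 31.62 avg [601.74 -45.09 163.39] yaw 101.67 shift cm [-0.051 -0.007 -0.038] F [ 0.1  0.1 -0.3] Mom [0.036 0.026 0.028] w 70.2
```

```bash
python3 -m handwheel '[[[0,0,0,0],[0,0,0,0],[0,0,0,0],[0.03,0,0.01,0.1],[0.03,0,0.01,0.1],[0,0,0,0]]]' 0.4
python3 - <<'E'
from h import *
planavg(RIM,1)
E
python3 -m handwheel '[[[0,0,0,0],[0,0,0,0],[-0.03,0,0,-0.12],[-0.03,0,0,-0.12],[0,0,0,-0.06],[0,0,0,0]]]' 0.76
python3 - <<'E'
from h import *
ringhead('w36'); planavg(RIM-4.5*U-9.*W,1)
E
```

```text
time: 32.12
tool_pos: [602.8, -44.8, 164.3]
tcp_rot: [0.077, 1.568, 0.078]
contact_force: [0.7, -0.5, 5.3]
grip_width: 65.9
t 32.17 avg [602.84 -44.77 164.31] yaw 90.26 shift cm [-0.858  0.036  0.299] F [0.4 0.2 5.7] Mom [ 0.947 -0.144  0.268] w 65.5
time: 32.67
tool_pos: [601.7, -45.1, 163.3]
tcp_rot: [2.929, 1.57, -3.046]
contact_force: [0.9, 0.1, 0.3]
grip_width: 70.0
w36 t 32.72 lip top n at axis 8.59 slopes deg a,b [-0.04  0.17] 5659 notch angles [(np.float64(-6.7), 2764), (np.float64(117.5), 2635), (np.float64(-125.9), 2620)] mod120 [np.float64(113.3), np.float64(117.5), np.float64(114.1)]
t 32.77 avg [601.73 -44.98 163.31] yaw 107.4 shift cm [-0.059 -0.014 -0.041] F [ 0.5 -0.3  0.3] Mom [-0.001 -0.028 -0.031] w 70.0
```

```bash
python3 -m handwheel '[[[0,0,0,0],[0,0,0,0],[0,0,0,0],[0.03,0,0.01,0.12],[0.03,0,0.01,0.12],[0,0,0,0]]]' 0.4
python3 - <<'E'
from h import *
planavg(RIM,1)
E
python3 -m handwheel '[[[0,0,0,0],[0,0,0,0],[-0.03,0,0,-0.12],[-0.03,0,0,-0.12],[0,0,0,-0.03],[0,0,0,0]]]' 0.76
python3 - <<'E'
from h import *
ringhead('w37'); planavg(RIM-4.5*U-9.*W,1)
E
```

```text
time: 33.27
tool_pos: [602.9, -44.9, 163.8]
tcp_rot: [-0.115, 1.568, -0.053]
contact_force: [0.8, -2.9, 3.9]
grip_width: 65.6
t 33.32 avg [602.88 -44.94 163.84] yaw 93.87 shift cm [-0.905  0.034  0.297] F [ 1.  -1.7  4.6] Mom [ 0.603 -0.274  0.065] w 65.6
time: 33.82
tool_pos: [601.6, -44.9, 163.1]
tcp_rot: [2.71, 1.569, 3.049]
contact_force: [-0.8, -0.5, 0.6]
grip_width: 69.7
w37 t 33.87 lip top n at axis 7.86 slopes deg a,b [0.01 0.13] 5754 notch angles [(np.float64(-17.0), 2599), (np.float64(106.1), 2643), (np.float64(-137.0), 2625)] mod120 [np.float64(103.0), np.float64(106.1), np.float64(103.0)]
t 33.92 avg [601.69 -44.83 163.15] yaw 109.23 shift cm [-0.075 -0.027 -0.043] F [-0.5  0.3 -0.1] Mom [-0.007  0.013 -0.053] w 69.5
```

```bash
python3 -m handwheel '[[[0,0,0,0],[0,0,0,0],[0,0,0,0],[0,0,0,0.12],[0.03,0,0.01,0.12],[0,0,0,0.05],[0,0,0,0]]]' 0.4
python3 - <<'E'
from h import *
planavg(RIM,1)
E
python3 -m handwheel '[[[0,0,0,0],[0,0,0,0],[-0.03,0,0,-0.12],[0,0,0,-0.12],[0,0,0,-0.05],[0,0,0,0]]]' 0.76
python3 - <<'E'
from h import *
ringhead('w38'); planavg(RIM-4.5*U-9.*W,1)
E
```

```text
time: 34.5
tool_pos: [602.4, -44.4, 163.6]
tcp_rot: [0.709, 1.57, 0.755]
contact_force: [1.0, -0.5, 0.4]
grip_width: 65.5
t 34.55 avg [602.37 -44.39 163.56] yaw 92.77 shift cm [-0.934 -0.017  0.343] F [ 0.6 -0.   1.3] Mom [ 0.687 -0.059  0.771] w 65.6
time: 35.05
tool_pos: [602.1, -44.9, 163.5]
tcp_rot: [2.082, 1.571, 2.42]
contact_force: [-0.1, -0.4, -0.9]
grip_width: 69.7
w38 t 35.1 lip top n at axis 7.46 slopes deg a,b [ 0.65 -0.27] 5585 notch angles [(np.float64(95.7), 2667), (np.float64(-147.6), 2610)] mod120 [np.float64(95.7), np.float64(92.4)]
t 35.15 avg [602.08 -44.92 163.51] yaw 109.15 shift cm [-0.039 -0.006 -0.077] F [ 0.1 -1.2 -0. ] Mom [0.022 0.107 0.034] w 69.8
```

```bash
python3 -m handwheel '[[[0,0,0,0],[0,0,0,0],[0,0,0,0],[0,0,0,0.12],[0,0,0,0.12],[0,0,0,0.05],[0,0,0,0]]]' 0.4
python3 - <<'E'
from h import *
planavg(RIM,1)
E
python3 -m handwheel '[[[0,0,0,0],[0,0,0,0],[0,0,0,-0.12],[0,0,0,-0.12],[0,0,0,-0.05],[0,0,0,0]]]' 0.76
python3 - <<'E'
from h import *
ringhead('w39'); planavg(RIM-4.5*U-9.*W,1)
E
```

```text
time: 35.73
tool_pos: [601.7, -44.1, 164.0]
tcp_rot: [2.337, 1.569, 2.383]
contact_force: [-4.9, 1.0, 4.6]
grip_width: 65.4
t 35.78 avg [601.66 -44.06 163.99] yaw 92.79 shift cm [-0.892 -0.053  0.411] F [-3.7  1.8  4.4] Mom [1.039 0.727 0.968] w 65.8
time: 36.28
tool_pos: [602.5, -45.3, 163.4]
tcp_rot: [-0.88, 1.57, -0.542]
contact_force: [-0.1, -0.9, -0.3]
grip_width: 69.6
w39 t 36.33 lip top n at axis 7.43 slopes deg a,b [ 0.42 -0.46] 5810 notch angles [(np.float64(-158.8), 2596)] mod120 [np.float64(81.2)]
t 36.38 avg [602.44 -45.27 163.39] yaw 109.14 shift cm [-0.051  0.038 -0.099] F [-0.4  0.3  0.2] Mom [ 0.096  0.007 -0.008] w 69.8
```

```bash
python3 -m handwheel '[[[0,0,-0.1,0],[0,0,0,0],[0,0,0,0],[0,0,0,0.12],[0,0,0,0.12],[0,0,0,0.05],[0,0,0,0]]]' 0.4
python3 - <<'E'
from h import *
planavg(RIM,1)
E
python3 -m handwheel '[[[0,0,0,0],[0,0,0,0],[0,0,0,-0.12],[0,0,0,-0.12],[0,0,0,-0.05],[0,0,0,0]]]' 0.76
python3 - <<'E'
from h import *
ringhead('w40'); planavg(RIM-4.5*U-9.*W,1)
E
```

```text
time: 36.97
tool_pos: [601.0, -44.0, 163.9]
tcp_rot: [1.797, 1.569, 1.843]
contact_force: [-1.0, 3.9, 3.6]
grip_width: 65.5
t 37.02 avg [600.99 -44.03 163.91] yaw 92.77 shift cm [-0.9   -0.059  0.478] F [-2.   4.9  3. ] Mom [1.43  0.208 0.708] w 65.6
time: 37.52
tool_pos: [601.3, -46.0, 163.3]
tcp_rot: [-2.124, 1.57, -1.787]
contact_force: [-0.5, 0.5, 0.4]
grip_width: 69.9
w40 t 37.57 lip top n at axis 7.31 slopes deg a,b [ 0.19 -0.27] 6038 notch angles [(np.float64(-165.7), 2605)] mod120 [np.float64(74.3)]
t 37.62 avg [601.23 -45.91 163.36] yaw 109.14 shift cm [-0.054  0.059  0.036] F [-0.1  0.5 -0.1] Mom [ 0.101  0.018 -0.004] w 69.8
```

View pics/w40h.png

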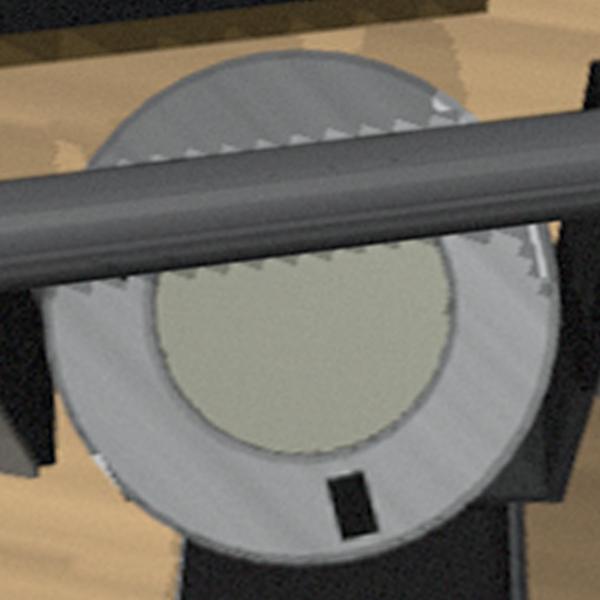

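```bash
python3 -m handwheel '[[[0,0.06,0.03,0],[0,0,0,0],[0,0,0,0],[0,0,0,0.12],[0,0,0,0.12],[0,0,0,0.06],[0,0,0,0]]]' 0.4
python3 - <<'E'
from h import *
planavg(RIM,1)
E
python3 -m handwheel '[[[0,0,0,0],[0,0,0,0],[0,0,0,-0.12],[0,0,0,-0.12],[0,0,0,-0.06],[0,0,0,0]]]' 0.76
python3 - <<'E'
from h import *
ringhead('w41'); planavg(RIM-4.5*U-9.*W,1)
E
```

```text
time: 38.2
tool_pos: [600.7, -43.6, 164.0]
tcp_rot: [2.365, 1.569, 2.402]
contact_force: [-4.2, 0.4, 4.7]
grip_width: 65.8
t 38.25 avg [600.74 -43.62 163.97] yaw 92.22 shift cm [-0.893 -0.097  0.502] F [-4.4  1.4  5.4] Mom [0.996 0.763 0.84 ] w 65.8
time: 38.75
tool_pos: [601.7, -45.0, 163.4]
tcp_rot: [-0.676, 1.57, -0.337]
contact_force: [0.5, 0.2, 0.2]
grip_width: 70.0
w41 t 38.8 lip top n at axis 7.32 slopes deg a,b [ 0.25 -0.31] 6028 notch angles [(np.float64(-174.3), 2643)] mod120 [np.float64(65.7)]
t 38.85 avg [601.65 -44.91 163.41] yaw 109.13 shift cm [-0.049 -0.022 -0.037] F [-0.5  0.1  0.1] Mom [ 0.013  0.034 -0.051] w 70.2
```

```bash
python3 -m handwheel '[[[0,0,0,0],[0,0,0,0],[0,0,0,0],[0,0,0,0.12],[0,0,0,0.12],[0,0,0,0.06],[0,0,0,0]]]' 0.4
python3 - <<'E'
from h import *
planavg(RIM,1); o=bot.get_obs(); print('M.n',o['moment']@EZ); cap('wrist','w42')
E
python3 -m handwheel '[[[0,0,0,0],[0,0,0,0],[0,0,0,-0.12],[0,0,0,-0.12],[0,0,0,-0.06],[0,0,0,0]]]' 0.76
python3 - <<'E'
from h import *
ringhead('w43'); planavg(RIM-4.5*U-9.*W,1)
E
```

```text
time: 39.43
tool_pos: [601.1, -43.8, 164.0]
tcp_rot: [2.052, 1.57, 2.088]
contact_force: [-2.8, 0.3, 4.0]
grip_width: 65.8
t 39.48 avg [601.1  -43.82 163.96] yaw 92.22 shift cm [-0.894 -0.076  0.467] F [-1.6  1.4  3. ] Mom [0.725 0.381 0.812] w 65.8
M.n 0.31168786025327216
time: 40.03
tool_pos: [601.5, -45.0, 163.3]
tcp_rot: [-1.376, 1.571, -1.038]
contact_force: [0.3, 0.6, -0.2]
grip_width: 69.9
w43 t 40.08 lip top n at axis 7.2 slopes deg a,b [ 0.17 -0.41] 6058 notch angles [(np.float64(-178.3), 2629)] mod120 [np.float64(61.7)]
t 40.13 avg [601.41 -44.9  163.38] yaw 109.11 shift cm [-0.052 -0.03  -0.014] F [ 0.7 -0.8  0.7] Mom [0.074 0.041 0.039] w 70.0
```

```bash
python3 -m handwheel '[[[0,0,0,0],[0,0,0,0],[0,0,0,0],[0,0,0,0.12],[0,0,0,0.12],[0,0,0,0.12],[0,0,0,0]]]' 0.4
python3 - <<'E'
from h import *
planavg(RIM,1); o=bot.get_obs(); print('M.n',o['moment']@EZ)
E
python3 -m handwheel '[[[0,0,0,0],[0,0,0,0],[0,0,0,-0.12],[0,0,0,-0.12],[0,0,0,-0.12],[0,0,0,0]]]' 0.76
python3 - <<'E'
from h import *
ringhead('w44'); planavg(RIM-4.5*U-9.*W,1)
E
```

```text
time: 40.72
tool_pos: [600.7, -43.6, 164.0]
tcp_rot: [2.496, 1.569, 2.47]
contact_force: [-3.5, 0.7, 4.1]
grip_width: 66.1
t 40.77 avg [600.73 -43.61 163.98] yaw 88.81 shift cm [-0.892 -0.067  0.507] F [-3.9  2.4  4.6] Mom [0.774 0.652 0.576] w 65.9
M.n 0.05795292273802635
time: 41.27
tool_pos: [601.6, -44.9, 163.4]
tcp_rot: [-0.669, 1.57, -0.327]
contact_force: [0.4, 0.1, 0.7]
grip_width: 69.7
w44 t 41.32 lip top n at axis 7.13 slopes deg a,b [ 0.15 -0.33] 5998 notch angles [(np.float64(179.8), 2610)] mod120 [np.float64(59.8)]
t 41.37 avg [601.53 -44.86 163.39] yaw 109.06 shift cm [-0.051 -0.03  -0.026] F [-0.9 -0.5 -0.1] Mom [ 0.056  0.008 -0.044] w 70.4
```

```bash
python3 -m handwheel '[[[-0.2,0,0,-0.09],[-0.2,0,0,-0.09],[0,0,0,0]]]'; python3 -m handwheel '[[[0,0,0,0],[0,0,0,0],[0,0,0,0]]]' 0.4; python3 -m handwheel '[[[0,0,0,0.1]]]';python3 - <<'E'
from h import *
o=bot.get_obs(); print('M',o['moment'],o['contact_force'],'M.n',o['moment']@EZ)
E
python3 -m handwheel '[[[0,0,0,0.1]]]';python3 - <<'E'
from h import *
o=bot.get_obs(); print('M',o['moment'],o['contact_force'],'M.n',o['moment']@EZ); ringhead('w45'); planavg(RIM-4.5*U-9.*W,1);o=bot.get_obs(); print('M',o['moment'],o['contact_force'],'M.n',o['moment']@EZ)
E
```

```text
time: 41.62
tool_pos: [601.6, -45.8, 167.7]
tcp_rot: [-1.792, 1.569, -1.276]
contact_force: [1.2, -4.1, -1.4]
grip_width: 70.2
time: 41.87
tool_pos: [602.2, -46.5, 167.6]
tcp_rot: [-1.432, 1.567, -0.921]
contact_force: [2.8, -6.9, -2.4]
grip_width: 66.0
time: 41.95
tool_pos: [601.8, -46.1, 167.8]
tcp_rot: [-1.591, 1.568, -1.177]
contact_force: [-1.6, -3.6, 3.5]
grip_width: 66.2
M [-0.85825547  0.33234763  1.2159745 ] [-1.55173052 -3.55012231  3.45958373] M.n 1.4438473901818962
time: 42.03
tool_pos: [601.6, -45.5, 168.0]
tcp_rot: [-1.518, 1.569, -1.209]
contact_force: [-2.3, -2.4, 3.6]
grip_width: 65.6
M [-0.3956282   0.0221073   1.48216923] [-2.33529364 -2.44555362  3.64674709] M.n 1.47588092126812
w45 t 42.08 lip top n at axis 7.13 slopes deg a,b [ 0.21 -0.73] 5423 notch angles [(np.float64(178.7), 2511)] mod120 [np.float64(58.7)]
t 42.13 avg [601.63 -45.4  167.97] yaw 107.9 shift cm [ 0.407  0.024 -0.019] F [-1.8 -5.1  2.7] Mom [-0.858  0.1    0.229] w 65.2
M [-0.85759657  0.10049381  0.22881932] [-1.83355003 -5.05493268  2.73989709] M.n 0.6101710395945068
```

```bash
python3 -m handwheel '[[[0,0,0,0],[0,0,0,0],[0,0,0,0]]]' 0.8
python3 - <<'E'
from h import *
ringhead('w46'); planavg(RIM-4.5*U-9.*W,1)
E
python3 -m handwheel '[[[-0.5,0,0,0],[-1.5,0,0,0],[-3,0,0,0],[-3,0,0,0],[0,0,0,0],[0,0,0,0],[0,0,0,0]]]'
python3 - <<'E'
from h import *
ringhead('w47'); planavg(RIM,1)
E
```

```text
time: 42.38
tool_pos: [601.2, -43.9, 167.3]
tcp_rot: [1.593, 1.569, 1.909]
contact_force: [0.8, 0.4, 0.1]
grip_width: 73.0
w46 t 42.43 lip top n at axis 7.16 slopes deg a,b [ 0.2  -0.28] 5396 notch angles [(np.float64(179.6), 2578)] mod120 [np.float64(59.6)]
t 42.48 avg [601.2  -43.98 167.31] yaw 108.14 shift cm [ 0.341 -0.125 -0.023] F [-0.3 -0.1  0.1] Mom [-0.012  0.05   0.066] w 73.4
time: 43.07
tool_pos: [601.0, -44.3, 247.2]
tcp_rot: [2.285, 1.57, 2.602]
contact_force: [-0.0, 0.0, -0.2]
grip_width: 73.7
w47 t 43.12 lip top n at axis 7.09 slopes deg a,b [ 0.17 -0.43] 3158 notch angles [(np.float64(-57.9), 2417)] mod120 [np.float64(62.1)]
t 43.17 avg [600.74 -44.33 246.49] yaw 108.12 shift cm [ 7.358 -0.175  0.495] F [0.3 0.4 0.2] Mom [0.011 0.065 0.019] w 73.5
```

View pics/w47.png

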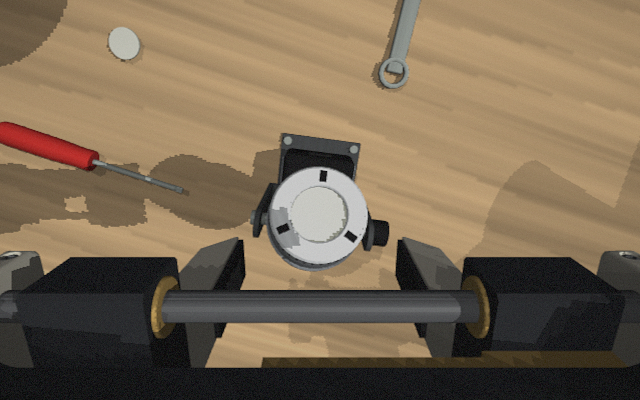

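View pics/w47h.png

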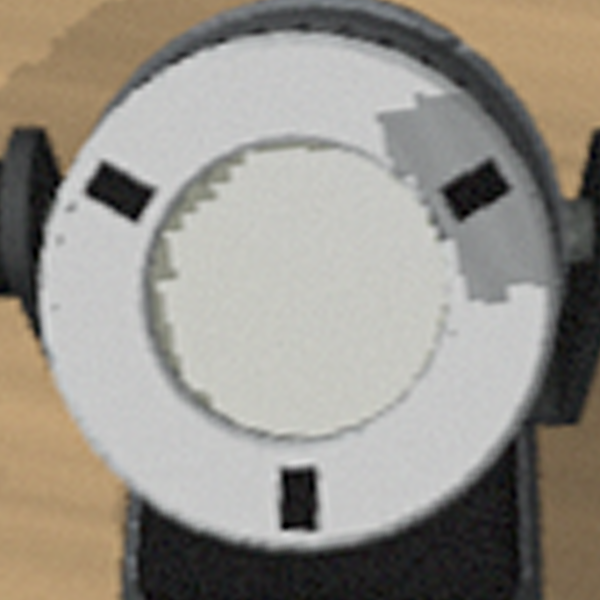

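Run:
```python
from h import *
cap('top','topE')
for l in ['jar','screwdriver','wrench','glass']:
    print(l,bot.find_in('top',l))
print(bot.get_obs()['time']); bot.close_job()
```

```text
jar [{'bbox': [176.6, 133.9, 34.9, 36.3], 'conf': 0.82}]
screwdriver [{'bbox': [423.9, 160.5, 42.6, 5.8], 'conf': 0.69}]
wrench []
glass [{'bbox': [333.3, 168.8, 8.1, 18.1], 'conf': 0.58}, {'bbox': [440.6, 241.7, 12.6, 12.5], 'conf': 0.57}]
43.4167
the job is handed in; nothing more can be done
```

The 46 mm glass is seated in the lamp's mouth and the bezel ring is screwed tight over it. I handed the job in at 43.4 s with the gripper clear of the lamp.

**Glass:** I picked the larger of the three white disks, which measured 46.5 mm against about 32 mm for the others. The gripper can't tilt, so I pressed the glass on the rim until it tilted. I then fed the step into the bore and let go about 1 mm above the seat. Measured afterwards, it was flat on the rim to about 0.1°, with its face about 4.3 mm above the rim (4 mm expected).

**Bezel:** I set it over the neck and turned it clockwise in short strokes, letting go between them.
- **First attempts:** two longer strokes tilted the ring about 10° off the thread, with one lug seemingly riding on a thread start. I turned it back and went on with smaller strokes.
- **Final position:** the lugs stopped about 58 to 60° past the thread's starts, against the expected 55 or so. The lip top is 7.1 mm above the rim (7 mm expected) and level to about 0.5°.
- **Torque:** on the last stroke it read about 1.45 N m at peak and 0.6 N m held. The peak is above the 0.5 to 1 N m you gave. The ring stayed put when I let go.

**Bystanders:** in the last top picture the detector put the jar in the same place. It boxed only part of the screwdriver and missed the wrench. I did not examine that picture myself. Both tools showed in the last wrist picture, but I did not measure their positions there. No move went near them.

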